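# Lock the relay into the control box and hold off its fuse cap

### The arm

A 7-joint arm with a two-finger parallel gripper is mounted at the origin on the work surface. World frame = base frame: x ahead of the robot, y to its left, z up, the work surface at z = 0. Lengths are in m, angles in rad, forces in N, time in s.
With the tool pointing down it reaches from about 0.425 to 0.875 m from the base axis. Payload 4.7 kg.
Tool frame: the origin (TCP) lies midway between the tips of the shut fingers; the grasp point (between the pads) lies 19 mm behind it; z points along the fingers, x is the direction in which the jaws open and shut, and the axes are right-handed (so a half turn about z gives the same grasp; the last joint's range is limited). The gripper opens to 87 mm and grips with 3 to 60 N. Pads are 19 mm wide; open, the fingers measure 117 mm over their backs; the gripper's body (75 mm by 190 mm) begins 51 mm behind the grasp point.
Start: joints at [1.118, 0.321, -0.07, 1.45, 0.023, 1.371, -0.057], TCP at [0.293, -0.58, 0.223] pointing down, gripper open.
Joint ranges: [-2.86, 2.86], [-0.3, 2.09], [-1.38, 1.24], [0.06, 2.45], [-1.56, 4.7], [0.09, 2.05], [-2.69, 2.69]. Speed limits (rad/s): [2.57, 2.57, 3.14, 3.14, 3.14, 3.14, 3.14].

### API

Orientations are given as a rotation vector (axis times angle).
In Python, from workcell import env gives the robot as it stands.
- The arm moves only by the tool carry_out, never from a script. Its arguments are lists of equal length, an entry for each row: "linear": the shift along the tool's x, y, z in m, a list of three; "delta_rot": the turn, a rotation vector about the tool's x, y, z in rad, a list of three; "grip": the opening, from 0 (shut) to 1 (fully open). A call has 1 to 10 rows; each row shifts and turns the commanded pose from where the row before left it, along the tool's axes as they then stand; what a row does not reach is not made up. A row lasts 1/8 s, in which the tool goes at most 62.5 mm and 10.7 degrees, less where a joint would pass 70% of its speed; a pose out of reach is approached as far as the arm can. A call with a gripper value outside its range is refused whole. The fingers move at their own pace and stop on an object; the grip force is fixed at half the most. Time passes only in rows, so rows that do not move let the fingers close. It gives the time, the measured TCP pose, the force and the opening at its end, in the units of the state.
- env.sense(): the state, without advancing time (a new reading comes with each control period).
- env.camera(name): name is "scene" or "top" or "wrist"; returns (picture, depth): 400x640x3 uint8, red, green, blue; 400x640 float32, m along the optical axis (not along the pixel's ray), 0 where there is no reading.
- env.camera_params(name): a dict with "intrinsics" (3x3 intrinsics, pixels), "T" (4x4, takes a point from camera to world coordinates). Camera axes: x right, y down, z forward; pixel columns grow to the right and rows downward; lengths in m; the calibration is good to about 2 mm. The wrist camera is an equidistant fisheye: a pixel r from the principal point sees the ray r / f radians off the axis. A picture is of the moment at which its call begins: read the wrist's pose just before it. camera_params takes no time and is no camera call; for the wrist camera it gives the pose at the moment of the call.
- env.hand_in(): hands the job in, once; it reports no verdict.
The state is a dict: "clock": time; "joint_positions": joint angles; "joint_velocities": joint speeds; "joint_efforts": joint torques, N m; "position": TCP position; "tcp_rot": TCP orientation; "contact_force": force on the tool from outside, world axes, zero at the start; "wrist_torque": the same for the moment, N m; "grip_width": finger opening in m.
Only numpy, scipy, OpenCV 4.12 (cv2) and the standard library are available. Lean on these libraries where they do the work, as an engineer would, in place of code of your own. Each camera call takes 0.05 s, during which the arm holds its last target.

### The job

Make the salvaged control box safe for the shelf: drop the loose relay fully home into the empty socket in the box and swing the socket's locking lever fully shut over it, then unscrew the cap of the fuse holder next to the relay socket and lift it off. That cap's thread may be left- or right-handed, so try it both ways to find out. Finish while still holding the cap still in the gripper, about 80 mm above its holder and touching nothing else; leave the other fuse cap on and do not disturb the carton, the ribbed insulator and the conduit coupling.

Things in the scene. Friction and masses are not known exactly. Their poses are not given: they have to be found in the camera images.
- box: grey steel control box without door, lying on its back, fixed to the bench: 260 mm (its x) by 400 mm (its y), walls 4 mm thick and 28 mm high, inner floor 5 mm above the bench. Origin at the centre of its underside, z up. In its frame the relay socket is centred at x 0, y +100 mm; the two fuse holders stand at x 0, y -15 mm and y -120 mm
- socket (a point): relay socket: the centre of the floor of its pocket, 9 mm above the bench, axes as the box's. Black block 64 x 54 mm with its top 25 mm above the bench; the pocket is 16 mm deep, 43 mm along x and 33 mm along y, with a small chamfer
- relay_centre (a point): loose relay, its centre (half-way up): grey plastic block 40 mm (its x) by 30 mm (its y), 56 mm high (z up), 60 to 130 g, upright on the bench to one side of the box. Goes upright into the socket, either way round, its x along the box's x; fully home its centre is 28 mm above the pocket floor, its top 65 mm above the bench. Grip it across the 30 mm: the lever's post is near on the +x side
- lever (a joint): locking lever, swings level about an upright post: 0 = shut (arm along the box's -x across the seated relay's top), at the start 1.5 to 1.9 = open (arm roughly along the box's +y). Shuts counter-clockwise seen from above. Friction under 1 N at the knob, stays where left, stops at 0 and 2.0 rad. Underside 69 mm above the bench, 4 mm over a seated relay; a relay not home blocks it
- lever_knob (a point): upright black knob near the lever's free end, 78 mm from the pivot: 14 mm in diameter, 24 mm high, from 76 to 100 mm above the bench; this point is on its axis at 88 mm. The arm is 12 mm wide and 7 mm thick, its top 76 mm above the bench
- lever_pivot (a point): axis of the lever's post, at the height of the knob's point (88 mm above the bench); 48 mm from the socket's centre along the box's +x. The post's top is 78 mm above the bench
- cap_1_centre (a point): white ceramic screw cap 1: its centre, half-way up, z up. Round, 44 mm in diameter, 38 mm high, flat top, about 70 g, screwed on fuse holder 1; then this point is 19 mm above the holder's top face, 42 mm above the bench. Grip it round its upper half. Thread: see body cap_1
- cap_2_centre (a point): white ceramic screw cap 2: its centre, half-way up, z up. Round, 44 mm in diameter, 38 mm high, flat top, about 70 g, screwed on fuse holder 2; then this point is 19 mm above the holder's top face, 42 mm above the bench. Grip it round its upper half. Thread: see body cap_2
- holder_1_seat (a point): fuse holder 1: centre of the top face of a white ceramic block 56 x 56 mm, 18 mm thick, fixed in the box; this point is 23 mm above the bench; cap 1 stands on it round a brass stub 16 mm high. The holder next to the relay socket is 115 mm from the socket (centres), the other 220 mm. The numbers 1 and 2 tell neither place nor thread
- holder_2_seat (a point): fuse holder 2: centre of the top face of a white ceramic block 56 x 56 mm, 18 mm thick, fixed in the box; this point is 23 mm above the bench; cap 2 stands on it round a brass stub 16 mm high. The holder next to the relay socket is 115 mm from the socket (centres), the other 220 mm. The numbers 1 and 2 tell neither place nor thread
- relay: the same relay; origin at the centre of its underside
- cap_1: the same cap 1; origin at the centre of its lower rim. Greased quarter-turn thread, hand not visible; the two caps differ in hand. The wrong way: hard stop after 2 to 10 degrees. The right way: turns freely, can be lifted straight off once turned 50 degrees or more, hard stop at 70 to 78 (ease off a little to lift). Not turned loose it cannot be pulled off (lifts 3 mm only)
- cap_2: the same cap 2; origin at the centre of its lower rim. Greased quarter-turn thread, hand not visible; the two caps differ in hand. The wrong way: hard stop after 2 to 10 degrees. The right way: turns freely, can be lifted straight off once turned 50 degrees or more, hard stop at 70 to 78 (ease off a little to lift). Not turned loose it cannot be pulled off (lifts 3 mm only)
- holder_1: fuse holder 1, origin at the centre of its underside
- holder_2: fuse holder 2, origin at the centre of its underside
- carton: bystander: small cardboard carton 75 x 85 mm, 55 mm high, on the other side of the box from the relay; origin under its centre
- insulator_centre (a point): bystander: upright ribbed terracotta-coloured insulator 38 mm in diameter, 55 mm high, beside the box; its centre
- coupling_centre (a point): bystander: upright steel conduit coupling (ring) 42 mm in diameter, 45 mm high, beside the box; its centre
Not all that is in view belongs to the job. What is shaped like the cap_2 but pink or purple is not meant.

How it is judged:
On the way, in this order (a step that is already met when the one before it is completed fails the run):
1. the relay is fully home in the socket (horizontal distance between relay_centre and socket below 0.006 m and z of relay_centre in the frame of socket below 0.032 m and angle between relay_centre's own z axis and vertical below 0.1 rad), for 0.2 s.
2. the locking lever is shut over the seated relay (all of step 1 and value of joint lever below 0.15 rad), for 0.2 s.
3. the cap next to the socket is off, 50 mm or more above its holder (((horizontal distance between holder_1_seat and socket below 0.16 m and z of cap_1_centre in the frame of holder_1_seat above 0.069 m) or (horizontal distance between holder_2_seat and socket below 0.16 m and z of cap_2_centre in the frame of holder_2_seat above 0.069 m))), for 0.2 s.
At the end, for the whole second after the job is handed in: Relay in the socket (6 mm, 4 mm of the floor, upright 0.1 rad), lever under 0.15 rad, the cap next to the socket gripped and still, its rim 50 mm or more above its holder, touching no box, relay, holder or other cap; the other cap on its holder (6 mm, raised under 5 mm) (all of step 2 and ((horizontal distance between holder_1_seat and socket below 0.16 m and z of cap_1_centre in the frame of holder_1_seat above 0.069 m and contact force between cap_1 and the fingers above 1 N and linear speed of cap_1 below 0.03 m/s and contact force between cap_1 and box below 0.3 N and contact force between cap_1 and relay below 0.3 N and contact force between cap_1 and holder_1 below 0.3 N and contact force between cap_1 and holder_2 below 0.3 N and contact force between cap_1 and cap_2 below 0.3 N and (horizontal distance between cap_2_centre and holder_2_seat below 0.006 m and z of cap_2_centre in the frame of holder_2_seat below 0.024 m)) or (horizontal distance between holder_2_seat and socket below 0.16 m and z of cap_2_centre in the frame of holder_2_seat above 0.069 m and contact force between cap_2 and the fingers above 1 N and linear speed of cap_2 below 0.03 m/s and contact force between cap_2 and box below 0.3 N and contact force between cap_2 and relay below 0.3 N and contact force between cap_2 and holder_2 below 0.3 N and contact force between cap_2 and holder_1 below 0.3 N and contact force between cap_2 and cap_1 below 0.3 N and (horizontal distance between cap_1_centre and holder_1_seat below 0.006 m and z of cap_1_centre in the frame of holder_1_seat below 0.024 m)))); the arm keeps its last pose, push and grip.
It fails at once if the other fuse cap is taken off ((not (horizontal distance between holder_1_seat and socket below 0.16 m) and distance of cap_1 from where it was at the start of the episode above 0.012 m) or (not (horizontal distance between holder_2_seat and socket below 0.16 m) and distance of cap_2 from where it was at the start of the episode above 0.012 m)).
It fails at once if the carton is disturbed (over 30 mm) (distance of carton from where it was at the start of the episode above 0.03 m).
It fails at once if the ribbed insulator is disturbed (over 30 mm) (distance of insulator_centre from where it was at the start of the episode above 0.03 m).
It fails at once if the conduit coupling is disturbed (over 30 mm) (distance of coupling_centre from where it was at the start of the episode above 0.03 m).
It also fails if it takes over 67 s, if anything falls off the work surface, if the arm or the gripper's body presses on something with over 40 N, if the wrist force passes 120 N, or if a joint passes its speed limit or range.

## Working session

There is one attempt and no reset: what is moved stays moved. The work goes in short steps, Python scripts to look and compute and a tool call to move; the robot and the scene stay as the last step left them, time stands still between calls to the robot, and variables do not carry over. Pictures are saved under pics/ and viewed, and the job is handed in when it is done.

Besides the shell and the picture viewer there is one more tool, called after "Request:" as a command line: name --argument value ..., lists and objects as JSON in quotes. carry_out: Moves the arm, as the interface text tells. Its arguments: {"type":"object","properties":{"linear":{"type":"array"},"delta_rot":{"type":"array"},"grip":{"type":"array"}},"required":["linear","delta_rot","grip"]}

```bash
mkdir -p pics; ls
python3 - <<'E'
from workcell import env
import cv2,numpy as np
np.set_printoptions(precision=4,suppress=True)
for n in ["scene","top"]:
    im,d=env.camera(n); np.save(f'/tmp/{n}_d.npy',d); np.save(f'/tmp/{n}.npy',im)
    cv2.imwrite(f'pics/{n}0.png',im[:,:,::-1]); p=env.camera_params(n); print(n,p)
print(env.sense())
E
```

```text
pics
scene {'intrinsics': array([[439.2749,   0.    , 320.2701],
       [  0.    , 439.2749, 194.8184],
       [  0.    ,   0.    ,   1.    ]]), 'T': array([[-0.4842,  0.6387, -0.5979,  1.2658],
       [ 0.8747,  0.3391, -0.3462,  0.3722],
       [-0.0183, -0.6907, -0.7229,  0.8857],
       [ 0.    ,  0.    ,  0.    ,  1.    ]])}
top {'intrinsics': array([[376.7834,   0.    , 316.7965],
       [  0.    , 376.7834, 204.8521],
       [  0.    ,   0.    ,   1.    ]]), 'T': array([[ 0.1019, -0.969 ,  0.2252,  0.3941],
       [-0.9948, -0.0987,  0.0258, -0.018 ],
       [-0.0027, -0.2267, -0.974 ,  1.0923],
       [ 0.    ,  0.    ,  0.    ,  1.    ]])}
{'clock': 0.1, 'joint_positions': array([ 1.1181,  0.3218, -0.0701,  1.4516,  0.0226,  1.3708, -0.0569]), 'joint_velocities': array([-0.0013, -0.0009,  0.001 , -0.0038,  0.0014, -0.0012, -0.    ]), 'joint_efforts': array([  0.0001, -49.257 ,  -0.4055, -31.3401,  -0.0643,   0.0395,
         0.    ]), 'position': array([ 0.2923, -0.58  ,  0.2215]), 'tcp_rot': array([-2.6743,  1.6469,  0.0024]), 'contact_force': array([ 0.0165, -0.15  , -0.4839]), 'wrist_torque': array([ 0.0312, -0.0042, -0.0082]), 'grip_width': 0.08707344842115633}
```

View pics/scene0.png

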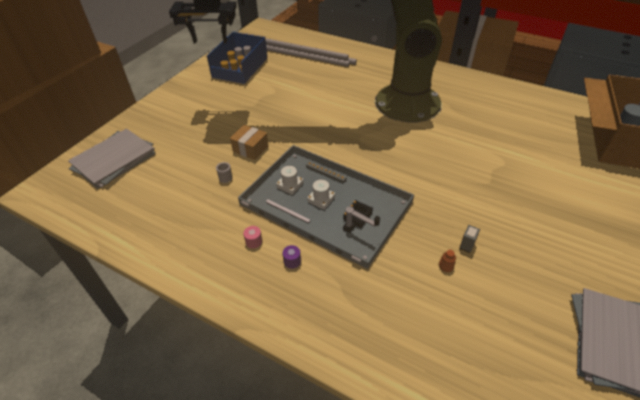

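View pics/top0.png

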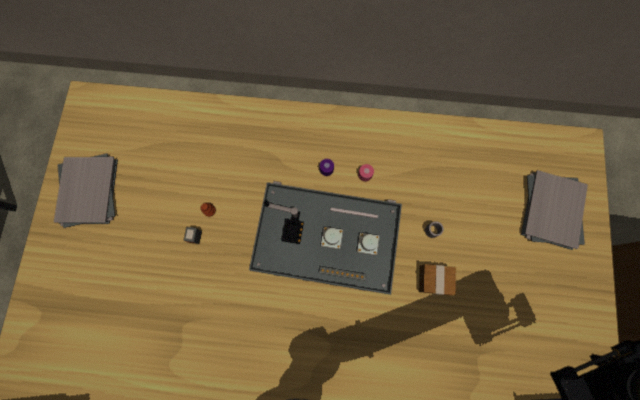

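```bash
cat > h.py <<'E'
from workcell import env
import cv2,numpy as np
from scipy.spatial.transform import Rotation as R
np.set_printoptions(precision=4,suppress=True)
def ray(n,u,v,z):
    p=env.camera_params(n);K=p['intrinsics'];T=p['T']
    d=T[:3,:3]@np.array([(u-K[0,2])/K[0,0],(v-K[1,2])/K[1,1],1]);o=T[:3,3]
    return o+d*(z-o[2])/d[2]
def cloud(n,d):
    p=env.camera_params(n);K=p['intrinsics'];T=p['T']
    v,u=np.mgrid[:400,:640]
    P=np.stack([(u-K[0,2])/K[0,0]*d,(v-K[1,2])/K[1,1]*d,d],-1)
    return P@T[:3,:3].T+T[:3,3]
def proj(n,X):
    p=env.camera_params(n);K=p['intrinsics'];T=p['T']
    c=T[:3,:3].T@(np.array(X)-T[:3,3]);return K[:2,:2]@(c[:2]/c[2])+K[:2,2]
E
python3 - <<'E'
from h import *
t=np.load('/tmp/top.npy');s=np.load('/tmp/scene.npy')
cv2.imwrite('pics/t1.png',cv2.resize(t[175:300,245:405,::-1],None,fx=5,fy=4.8,interpolation=cv2.INTER_CUBIC)[:600,:800])
cv2.imwrite('pics/t2.png',cv2.resize(t[190:260,170:230,::-1],None,fx=8,fy=8,interpolation=cv2.INTER_CUBIC))
cv2.imwrite('pics/s1.png',cv2.resize(s[145:265,235:485,::-1],None,fx=3.2,fy=3.2,interpolation=cv2.INTER_CUBIC))
d=np.load('/tmp/top_d.npy');C=cloud('top',d)
for u,v in [(192,235),(190,234),(208,209),(332,236),(369,242),(292,230),(200,300)]: print(u,v,C[v,u])
E
```

```text
192 235 [0.5133 0.3455 0.055 ]
190 234 [0.5151 0.3504 0.0582]
208 209 [0.593  0.3172 0.0439]
332 236 [ 0.5496 -0.0415  0.0578]
369 242 [ 0.5429 -0.144   0.0607]
292 230 [0.5625 0.0747 0.0094]
200 300 [ 0.3399  0.3104 -0.0018]
```

View pics/t1.png

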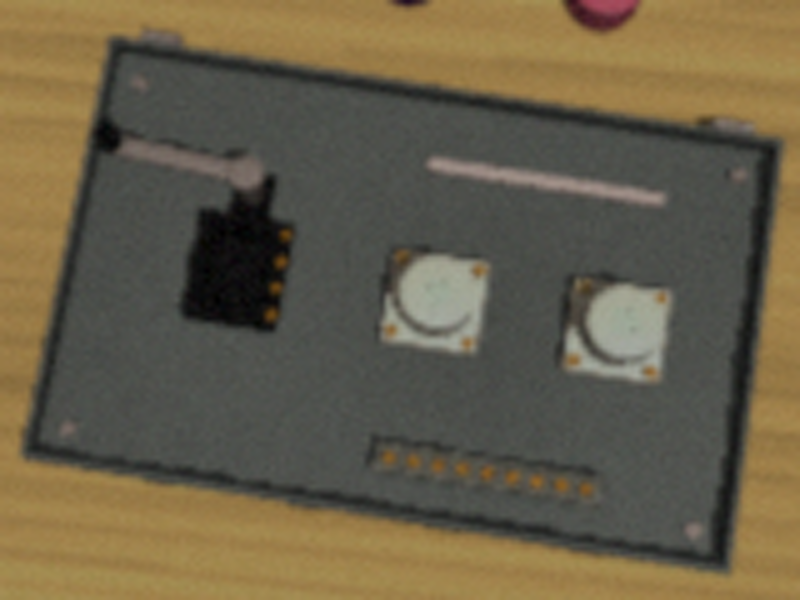

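View pics/t2.png

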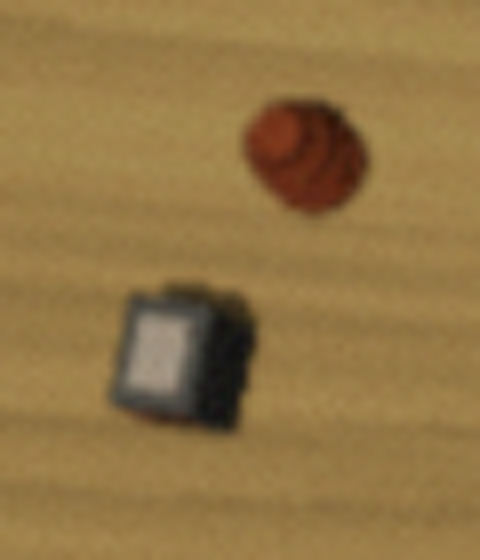

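View pics/s1.png

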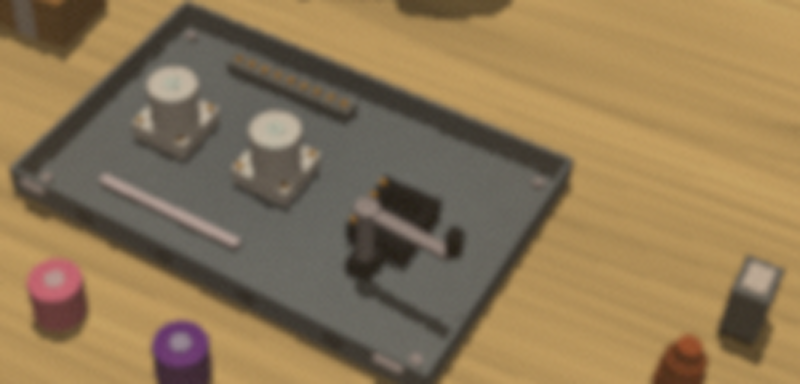

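Run:
```python
from h import *
c=[ray('top',245+a/5,175+b/4.8,0.028)[:2] for a,b in [(112,40),(780,140),(728,570),(25,455)]]
c=np.array(c);print(c,c.mean(0)); 
for i in range(4):
    e=c[(i+1)%4]-c[i];print(np.linalg.norm(e),np.degrees(np.arctan2(e[1],e[0])))
r=np.array([ray('top',170+a/8,190+b/8,0.056)[:2] for a,b in [(132,296),(212,302),(190,416),(112,402)]])
print(r,r.mean(0))
for i in range(4):
    e=r[(i+1)%4]-r[i];print(np.linalg.norm(e),np.degrees(np.arctan2(e[1],e[0])))
f=lambda a,b,z:print(ray('top',245+a/5,175+b/4.8,z))
f(108,132,.1);f(245,172,.078);f(440,289,.061);f(625,318,.061)
print(R.from_rotvec(env.sense()['tcp_rot']).as_matrix())
```

```text
[[ 0.6901  0.1613]
 [ 0.667  -0.2325]
 [ 0.4113 -0.2171]
 [ 0.4363  0.1766]] [ 0.5512 -0.0279]
0.39448043306132075 -93.36348628586431
0.2561687698663426 176.56015829668561
0.3945262737815212 86.36163358600453
0.25427607285754505 -3.4497162413124394
[[0.5338 0.3644]
 [0.5346 0.3363]
 [0.4945 0.3369]
 [0.4965 0.3646]] [0.5148 0.3506]
0.028142728663395317 -88.48993165496358
0.040136539582378415 179.1013844270446
0.027783427035907658 85.75950073853802
0.03733613203517474 -0.3128767477285316
[0.6163 0.1442 0.1   ]
[0.6055 0.0696 0.078 ]
[ 0.5516 -0.0439  0.061 ]
[ 0.5452 -0.1466  0.061 ]
[[ 0.4501 -0.893  -0.0009]
 [-0.893  -0.4501  0.0015]
 [-0.0017  0.0001 -1.    ]]
```

```bash
cat >> h.py <<'E'
# plan rows in tool frame from current commanded pose (p0,R0 world) to p1 with yaw change dyaw world(rad)
def rows(p0,R0,p1,dyaw,n,rd=3):
    p0=np.array(p0,float);p1=np.array(p1,float);out=[]
    Rc=R0.copy();pc=p0.copy();a=-round(dyaw/n,3)
    for i in range(n):
        t=p0+(p1-p0)*(i+1)/n
        l=np.round(Rc.T@(t-pc),rd); out.append(list(l))
        pc=pc+Rc@l; Rc=Rc@R.from_rotvec([0,0,a]).as_matrix()
    print('lin',[[float(x)+0. for x in l] for l in out]);print('rot',a,'end',pc,'yaw',np.degrees(np.arctan2(Rc[1,0],Rc[0,0])))
    return pc,Rc
def cur():
    s=env.sense();return s['position'],R.from_rotvec(s['tcp_rot']).as_matrix()
E
python3 - <<'E'
from h import *
p,Rm=cur()
rows(p,Rm,[.5,.03,.25],np.radians(100),10)
rows(p,Rm,[.49,-.02,.25],np.radians(100),10)
E
```

```text
lin [[-0.045, -0.046, -0.003], [-0.037, -0.053, -0.003], [-0.026, -0.059, -0.002], [-0.016, -0.062, -0.003], [-0.005, -0.065, -0.003], [0.006, -0.064, -0.003], [0.018, -0.062, -0.002], [0.028, -0.058, -0.003], [0.037, -0.052, -0.003], [0.046, -0.045, -0.003]]
rot -0.175 end [0.4996 0.0297 0.2503] yaw 37.015493638991174
lin [[-0.041, -0.043, -0.003], [-0.033, -0.049, -0.003], [-0.024, -0.055, -0.002], [-0.014, -0.057, -0.003], [-0.004, -0.06, -0.003], [0.007, -0.059, -0.003], [0.016, -0.057, -0.002], [0.027, -0.053, -0.003], [0.035, -0.048, -0.003], [0.043, -0.041, -0.003]]
rot -0.175 end [ 0.4901 -0.0197  0.2502] yaw 37.015493638991174
```

Request:
carry_out --linear '[[-0.041,-0.043,-0.003],[-0.033,-0.049,-0.003],[-0.024,-0.055,-0.002],[-0.014,-0.057,-0.003],[-0.004,-0.06,-0.003],[0.007,-0.059,-0.003],[0.016,-0.057,-0.002],[0.027,-0.053,-0.003],[0.035,-0.048,-0.003],[0.043,-0.041,-0.003]]' --delta_rot '[[0,0,-0.175],[0,0,-0.175],[0,0,-0.175],[0,0,-0.175],[0,0,-0.175],[0,0,-0.175],[0,0,-0.175],[0,0,-0.175],[0,0,-0.175],[0,0,-0.175]]' --grip '[1,1,1,1,1,1,1,1,1,1]'

```text
clock: 1.35
position: [0.4904, -0.0184, 0.2505]
tcp_rot: [2.976, 1.005, -0.0]
contact_force: [0.9, 0.2, -0.4]
grip_width: 0.0867
```

Run:
```python
from h import *
p,Rm=cur();print(p,Rm)
rows(p,Rm,[.515,.26,.25],np.radians(52),6)
```

```text
[ 0.4904 -0.0184  0.2505] [[ 0.7952  0.6064  0.0001]
 [ 0.6064 -0.7952 -0.0006]
 [-0.0003  0.0006 -1.    ]]
lin [[0.031, -0.034, 0.0], [0.037, -0.03, 0.0], [0.04, -0.023, 0.0], [0.043, -0.017, 0.0], [0.046, -0.011, 0.0], [0.046, -0.004, 0.0]]
rot -0.151 end [0.5145 0.2601 0.2503] yaw 89.23780350091027
```

Run:
```python
from h import *
import pickle
p=env.camera_params('wrist');s=env.sense()
im,d=env.camera('wrist');pickle.dump((p,s,im,d),open('/tmp/w1.pkl','wb'))
print(p);cv2.imwrite('pics/w1.png',im[:,:,::-1])
```

```text
{'intrinsics': array([[309.7069,   0.    , 319.8004],
       [  0.    , 309.7069, 196.808 ],
       [  0.    ,   0.    ,   1.    ]]), 'T': array([[ 0.7954,  0.5847,  0.1595,  0.448 ],
       [ 0.6061, -0.7673, -0.2095,  0.0373],
       [-0.0001,  0.2633, -0.9647,  0.4132],
       [ 0.    ,  0.    ,  0.    ,  1.    ]])}
```

View pics/w1.png

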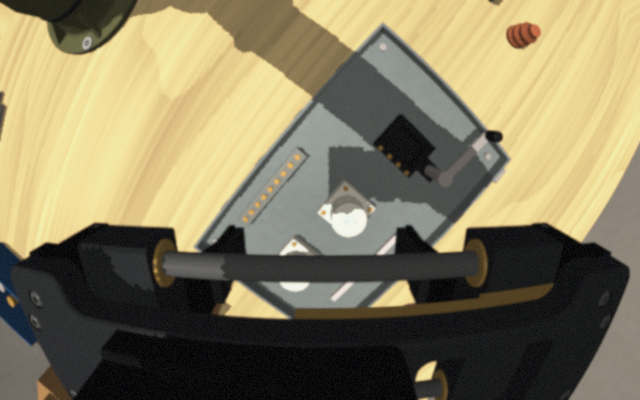

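```bash
cat >> h.py <<'E'
def wray(p,u,v,z):
    K=p['intrinsics'];T=p['T'];x=(u-K[0,2])/K[0,0];y=(v-K[1,2])/K[1,1];th=np.hypot(x,y)
    d=np.array([x/th*np.sin(th),y/th*np.sin(th),np.cos(th)]);d=T[:3,:3]@d;o=T[:3,3]
    return o+d*(z-o[2])/d[2]
def wproj(p,X):
    K=p['intrinsics'];T=p['T'];c=T[:3,:3].T@(np.array(X)-T[:3,3]);th=np.arctan2(np.hypot(c[0],c[1]),c[2])
    return K[:2,2]+K[0,0]*th*c[:2]/np.hypot(c[0],c[1])
E
python3 - <<'E'
from h import *
import pickle
p,s,im,d=pickle.load(open('/tmp/w1.pkl','rb'))
c=im[100:200,360:510,::-1].astype(float)
c=np.clip(255*(c/255)**0.5,0,255).astype(np.uint8)
cv2.imwrite('pics/w1c.png',cv2.resize(c,None,fx=5.3333,fy=5.3333,interpolation=cv2.INTER_CUBIC))
E
```

```text
(no output)
```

View pics/w1c.png

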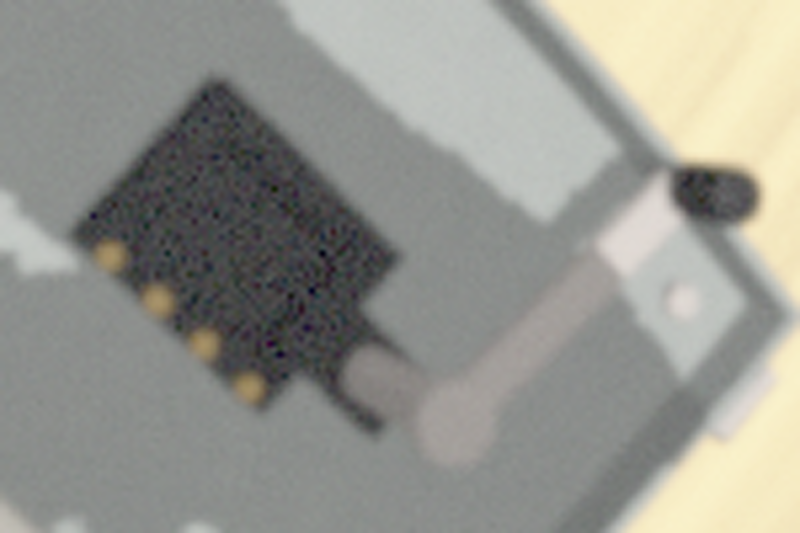

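```bash
cat >> h.py <<'E'
def box2w(c,yaw,P):
    P=np.array(P,float);cs,sn=np.cos(yaw),np.sin(yaw)
    return np.array([c[0]+cs*P[0]-sn*P[1],c[1]+sn*P[0]+cs*P[1],P[2]])
E
python3 - <<'E'
from h import *
import pickle
p,s,im,d=pickle.load(open('/tmp/w1.pkl','rb'))
g=lambda a,b,z:wray(p,360+a/5.3333,100+b/5.3333,z)
q=[g(217,75,.025),g(402,258,.025),g(265,410,.025),g(75,232,.025)]
for i in range(4):
    e=q[(i+1)%4]-q[i];print(q[i],np.linalg.norm(e),np.degrees(np.arctan2(e[1],e[0])))
print(np.mean(q,0)); 
c=[.551,-.028];yaw=np.radians(-3.45)
def show(c,yaw):
  for P in [(-32,127,25),(32,127,25),(32,73,25),(-32,73,25),(-32,127,5),(32,127,5),(32,73,5),(-32,73,5),(130,200,28),(48,100,78)]:
    uv=wproj(p,box2w(c,yaw,np.array(P)/1000));print(P,((uv-[360,100])*5.3333).round(0))
show(c,yaw)
K=d[int(100+240/5.33),int(360+230/5.33)];print(K)
print('post',g(455,418,.078),'corner',g(797,313,.028),g(700,193,.1))
E
```

```text
[0.5279 0.1014 0.025 ] 0.06538163797210515 -3.3158987392996617
[0.5931 0.0976 0.025 ] 0.051550788461121703 -93.73264589575896
[0.5898 0.0462 0.025 ] 0.06544402228018477 176.5226770911371
[0.5244 0.0502 0.025 ] 0.05136690376111422 86.19656490459464
[0.5588 0.0739 0.025 ]
(-32, 127, 25) [212.  74.]
(32, 127, 25) [393. 254.]
(32, 73, 25) [250. 414.]
(-32, 73, 25) [ 63. 240.]
(-32, 127, 5) [192.  74.]
(32, 127, 5) [366. 245.]
(32, 73, 5) [229. 398.]
(-32, 73, 5) [ 50. 232.]
(130, 200, 28) [797. 310.]
(48, 100, 78) [444. 421.]
0.39859506
post [0.6066 0.0711 0.078 ] corner [0.6935 0.1632 0.028 ] [0.6099 0.1416 0.1   ]
```

Run:
```python
from h import *
p,Rm=cur()
rows(p,Rm,[.56,.351,.2],np.radians(52),8)
```

```text
lin [[0.034, -0.03, 0.007], [0.038, -0.026, 0.006], [0.04, -0.021, 0.007], [0.043, -0.017, 0.007], [0.044, -0.012, 0.006], [0.045, -0.007, 0.007], [0.046, -0.002, 0.007], [0.045, 0.003, 0.006]]
rot -0.113 end [0.5596 0.3508 0.2004] yaw 90.08173663446074
```

Request:
carry_out --linear '[[0.034,-0.03,0.007],[0.038,-0.026,0.006],[0.04,-0.021,0.007],[0.043,-0.017,0.007],[0.044,-0.012,0.006],[0.045,-0.007,0.007],[0.046,-0.002,0.007],[0.045,0.003,0.006],[0,0,0],[0,0,0]]' --delta_rot '[[0,0,-0.113],[0,0,-0.113],[0,0,-0.113],[0,0,-0.113],[0,0,-0.113],[0,0,-0.113],[0,0,-0.113],[0,0,-0.113],[0,0,0],[0,0,0]]' --grip '[1,1,1,1,1,1,1,1,1,1]'

```text
clock: 2.65
position: [0.5652, 0.3363, 0.1969]
tcp_rot: [2.245, 2.197, -0.002]
contact_force: [1.0, -0.3, 0.4]
grip_width: 0.0873
```

Run:
```python
from h import *
import pickle
p=env.camera_params('wrist');s=env.sense()
im,d=env.camera('wrist');pickle.dump((p,s,im,d),open('/tmp/w2.pkl','wb'))
print(p['T'],s['position']);cv2.imwrite('pics/w2.png',im[:,:,::-1])
u,v=wproj(p,[.515,.351,.056]).astype(int);print(u,v)
c=im[v-50:v+50,u-65:u+65,::-1];cv2.imwrite('pics/w2c.png',cv2.resize(c,None,fx=6,fy=6,interpolation=cv2.INTER_CUBIC))
```

```text
[[ 0.0222  0.9649  0.2616  0.4949]
 [ 0.9998 -0.0209 -0.0075  0.3367]
 [-0.0017  0.2618 -0.9651  0.3597]
 [ 0.      0.      0.      1.    ]] [0.5652 0.3363 0.1969]
335 135
```

View pics/w2c.png

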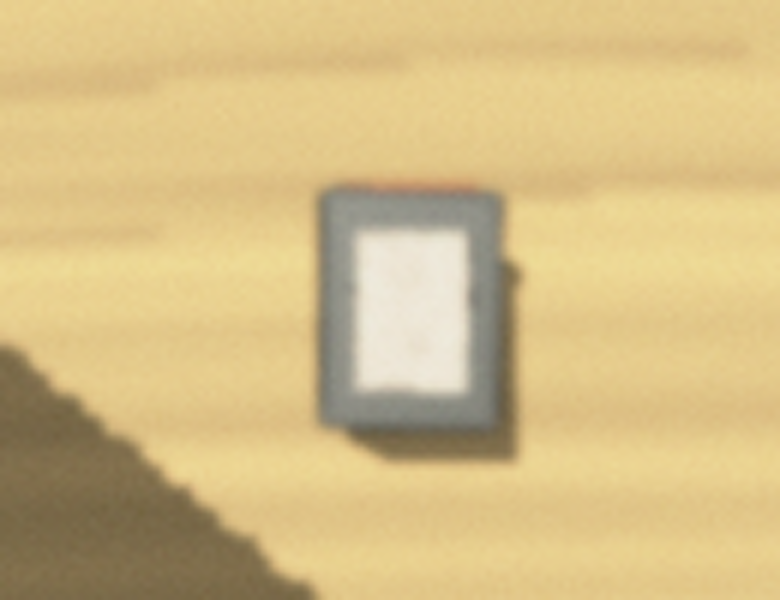

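View pics/w2.png

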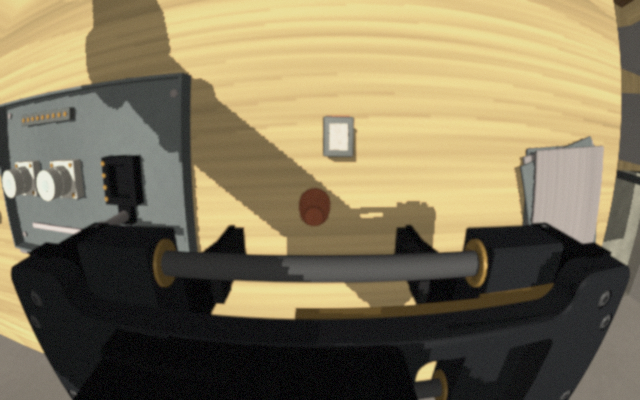

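Run:
```python
from h import *
import pickle
p,s,im,d=pickle.load(open('/tmp/w2.pkl','rb'))
q=[wray(p,270+a/6,85+b/6,.056) for a,b in [(320,190),(500,193),(498,428),(322,424)]]
for i in range(4):
    e=q[(i+1)%4]-q[i];print(q[i],np.linalg.norm(e),np.degrees(np.arctan2(e[1],e[0])))
m=np.mean(q,0);print(m)
p,Rm=cur();print('yaw',np.degrees(np.arctan2(Rm[1,0],Rm[0,0])))
pc,Rc=rows(p,Rm,[m[0],m[1],.10],np.radians(0.),5)
rows(pc,Rc,[m[0],m[1],.027],np.radians(0.),4)
```

```text
[0.4968 0.3396 0.056 ] 0.029212189212570464 88.35652272922566
[0.4976 0.3688 0.056 ] 0.03879198401290705 -0.9226127187915071
[0.5364 0.3682 0.056 ] 0.029063306726563872 -92.26649383116856
[0.5352 0.3391 0.056 ] 0.038478195022064995 179.30754162022964
[0.5165 0.3539 0.056 ]
yaw 88.68649155118047
lin [[0.003, -0.01, 0.019], [0.004, -0.01, 0.02], [0.003, -0.01, 0.019], [0.004, -0.01, 0.02], [0.003, -0.01, 0.019]]
rot -0.0 end [0.5161 0.3536 0.1002] yaw 88.68649155118047
lin [[0.0, 0.0, 0.018], [0.0, 0.0, 0.019], [0.0, 0.0, 0.018], [0.0, 0.0, 0.018]]
rot -0.0 end [0.5161 0.3535 0.0272] yaw 88.68649155118047
```

Request:
carry_out --linear '[[0.003,-0.01,0.019],[0.004,-0.01,0.02],[0.003,-0.01,0.019],[0.004,-0.01,0.02],[0.003,-0.01,0.019],[0,0,0.018],[0,0,0.019],[0,0,0.018],[0,0,0.018],[0,0,0]]' --delta_rot '[[0,0,0],[0,0,0],[0,0,0],[0,0,0],[0,0,0],[0,0,0],[0,0,0],[0,0,0],[0,0,0],[0,0,0]]' --grip '[1,1,1,1,1,1,1,1,1,1]'

```text
clock: 3.95
position: [0.5147, 0.3544, 0.0255]
tcp_rot: [-2.244, -2.198, 0.005]
contact_force: [0.1, 1.2, 0.1]
grip_width: 0.0871
```

Request:
carry_out --linear '[[0,0,0],[0,0,0],[0,0,0],[0,0,0],[0,0,0],[0,0,0],[0,0,0],[0,0,0]]' --delta_rot '[[0,0,0],[0,0,0],[0,0,0],[0,0,0],[0,0,0],[0,0,0],[0,0,0],[0,0,0]]' --grip '[0,0,0,0,0,0,0,0]'

```text
clock: 4.95
position: [0.5157, 0.3552, 0.0275]
tcp_rot: [2.244, 2.198, -0.0]
contact_force: [-0.0, 0.5, 1.0]
grip_width: 0.0297
```

Request:
carry_out --linear '[[0,0,-0.03],[0,0,-0.045],[0,0,-0.045],[0,0,-0.02],[0,0,0],[0,0,0]]' --delta_rot '[[0,0,0],[0,0,0],[0,0,0],[0,0,0],[0,0,0],[0,0,0]]' --grip '[0,0,0,0,0,0]'

```text
clock: 5.7
position: [0.5149, 0.3542, 0.1653]
tcp_rot: [-2.244, -2.198, 0.005]
contact_force: [0.4, -0.6, -1.3]
grip_width: 0.0299
```

Run:
```python
from h import *
import pickle
p,Rm=cur();print(p)
rows(p,Rm,[.558,.073,.168],np.radians(-2.2),9)
p=env.camera_params('wrist');s=env.sense()
im,d=env.camera('wrist');pickle.dump((p,s,im,d),open('/tmp/w3.pkl','wb'))
cv2.imwrite('pics/w3.png',im[:,:,::-1])
c=im[170:290,230:410,::-1];c=(255*(c/255.)**.6).astype(np.uint8)
cv2.imwrite('pics/w3c.png',cv2.resize(c,None,fx=4.4,fy=4.4,interpolation=cv2.INTER_CUBIC))
```

```text
[0.5149 0.3542 0.1653]
lin [[-0.031, 0.005, 0.0], [-0.031, 0.006, -0.001], [-0.031, 0.006, 0.0], [-0.031, 0.006, 0.0], [-0.031, 0.005, 0.0], [-0.031, 0.007, -0.001], [-0.031, 0.006, 0.0], [-0.031, 0.006, 0.0], [-0.031, 0.006, 0.0]]
rot 0.004 end [0.5576 0.0734 0.1677] yaw 86.73854686480213
```

View pics/w3c.png

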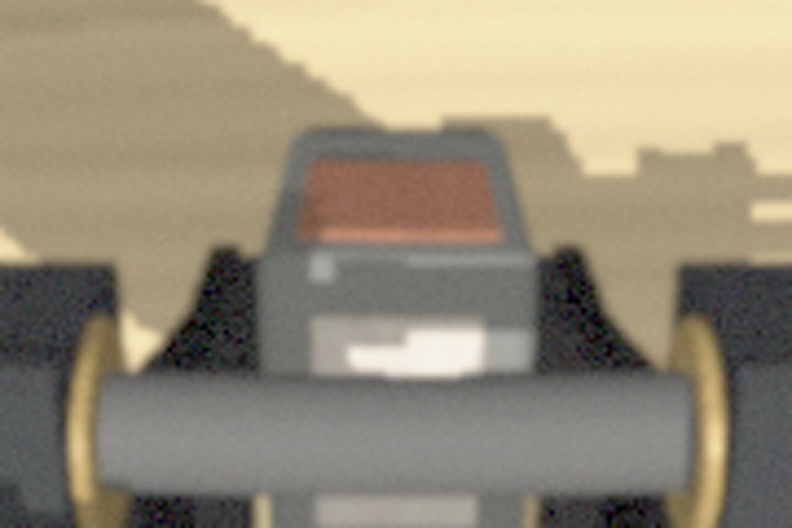

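Run:
```python
from h import *
import pickle
p,s,im,d=pickle.load(open('/tmp/w3.pkl','rb'))
t=s['position'];print(t)
for (a,b,dz) in [(260,248,.0287),(538,248,.0287),(292,131,-.0273),(508,131,-.0273)]:
    print(wray(p,230+a/4.4,170+b/4.4,t[2]+dz)-t)
```

```text
[0.5149 0.3542 0.1653]
[-0.02   -0.0152  0.0287]
[-0.0194  0.0141  0.0287]
[-0.0172 -0.0161 -0.0273]
[-0.0166  0.0153 -0.0273]
```

Request:
carry_out --linear '[[-0.02,0.005,-0.005],[-0.031,0.012,0],[-0.032,0.013,0],[-0.032,0.013,0],[-0.032,0.013,0],[-0.032,0.014,0],[-0.032,0.014,0],[-0.032,0.014,0],[-0.02,0.012,0],[-0.014,0.005,0]]' --delta_rot '[[0,0,0.004],[0,0,0.004],[0,0,0.004],[0,0,0.004],[0,0,0.004],[0,0,0.004],[0,0,0.004],[0,0,0.004],[0,0,0.004],[0,0,0]]' --grip '[0,0,0,0,0,0,0,0,0,0]'

```text
clock: 7.0
position: [0.6201, 0.073, 0.1714]
tcp_rot: [-2.283, -2.156, 0.001]
contact_force: [-0.6, 0.3, -0.5]
grip_width: 0.0296
```

Request:
carry_out --linear '[[0,0,0],[0,0,0],[0,0,0]]' --delta_rot '[[0,0,0],[0,0,0],[0,0,0]]' --grip '[0,0,0]'

```text
clock: 7.38
position: [0.6196, 0.0756, 0.1728]
tcp_rot: [-2.281, -2.16, -0.001]
contact_force: [-0.7, 0.4, -0.5]
grip_width: 0.0302
```

Run:
```python
from h import *
import pickle
p=env.camera_params('wrist');s=env.sense()
im,d=env.camera('wrist');pickle.dump((p,s,im,d),open('/tmp/w4.pkl','wb'))
print(s['position'],s['joint_velocities'])
cv2.imwrite('pics/w4.png',im[:,:,::-1])
u,v=wproj(p,[.558,.073,.025]).astype(int);print(u,v,v-50,u-65)
c=im[v-50:v+50,u-65:u+65,::-1];c=(255*(c/255.)**.5).astype(np.uint8)
cv2.imwrite('pics/w4c.png',cv2.resize(c,None,fx=6,fy=6,interpolation=cv2.INTER_CUBIC))
```

```text
[0.6196 0.0756 0.1728] [ 0.0019 -0.0006  0.0042 -0.0019  0.0031 -0.0012 -0.0002]
315 123 73 250
```

View pics/w4c.png

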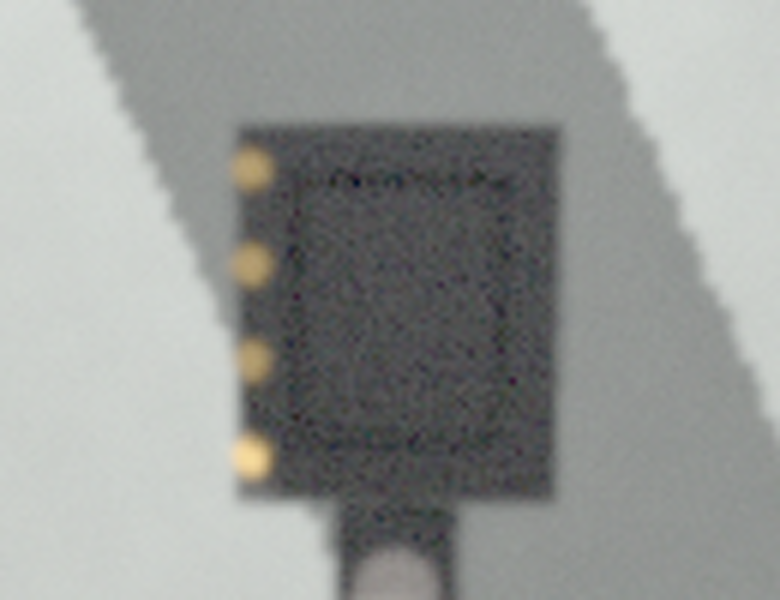

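View pics/w4.png

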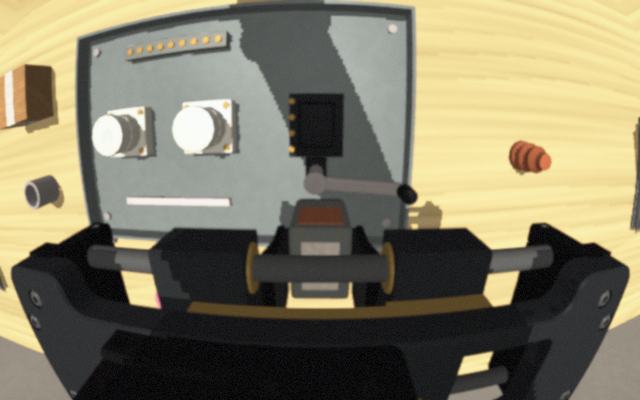

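Run:
```python
from h import *
import pickle
p,s,im,d=pickle.load(open('/tmp/w4.pkl','rb'))
q=[wray(p,250+a/6,73+b/6,.025) for a,b in [(238,126),(558,124),(555,498),(240,500)]]
for i in range(4):
    e=q[(i+1)%4]-q[i];print(q[i],np.linalg.norm(e),np.degrees(np.arctan2(e[1],e[0])))
print(np.mean(q,0)); print(p['T'][:3,3])
q=[wray(p,250+a/6,73+b/6,.009) for a,b in [(298,182),(508,182),(508,440),(298,440)]]
print(np.ptp(q,0),np.mean(q,0))
pk,Rm=cur();print(np.degrees(np.arctan2(Rm[1,0],Rm[0,0])))
print('knob',wray(p,407,194,.088),'cap',wray(p,195,124,.061))
# box corners
for a,b in [(79,40),(412,7)]: print(wray(p,a,b,.03))
```

```text
[0.5267 0.0495 0.025 ] 0.05273829234470782 87.08823968653884
[0.5294 0.1022 0.025 ] 0.06289023115020347 -3.1227124376506645
[0.5922 0.0987 0.025 ] 0.05309391884958363 -92.8244829871246
[0.5896 0.0457 0.025 ] 0.06297341854124028 176.55405154066702
[0.5594 0.074  0.025 ]
[0.5492 0.0781 0.3355]
[0.0475 0.0392 0.    ] [0.5599 0.0748 0.009 ]
86.86371880799057
knob [0.618  0.1485 0.088 ] cap [ 0.5476 -0.0377  0.061 ]
[ 0.4169 -0.2106  0.03  ]
[0.438  0.1779 0.03  ]
```

Request:
carry_out --linear '[[-0.0015,-0.02,0],[-0.0015,-0.02,0],[-0.0015,-0.021,0],[0,0,0.02],[0,0,0.03],[0,0,0.03],[0,0,0.02],[0,0,0.008],[0,0,0],[0,0,0]]' --delta_rot '[[0,0,0],[0,0,0],[0,0,0],[0,0,0],[0,0,0],[0,0,0],[0,0,0],[0,0,0],[0,0,0],[0,0,0]]' --grip '[0,0,0,0,0,0,0,0,0,0]'

```text
clock: 8.68
position: [0.5598, 0.0732, 0.0655]
tcp_rot: [2.283, 2.157, 0.002]
contact_force: [-0.4, 0.4, -0.6]
grip_width: 0.0295
```

Run:
```python
from h import *
import pickle
p=env.camera_params('wrist');s=env.sense()
im,d=env.camera('wrist');pickle.dump((p,s,im,d),open('/tmp/w5.pkl','wb'))
print(s['position'],s['contact_force'],s['joint_velocities'])
c=im[160:260,245:395,::-1];c=(255*(c/255.)**.5).astype(np.uint8)
cv2.imwrite('pics/w5c.png',cv2.resize(c,None,fx=5.3333,fy=5.3333,interpolation=cv2.INTER_CUBIC))
```

```text
[0.5598 0.0732 0.0655] [-0.4041  0.3621 -0.6365] [ 0.0042 -0.0071 -0.0019  0.0005 -0.0025 -0.001  -0.0016]
```

View pics/w5c.png

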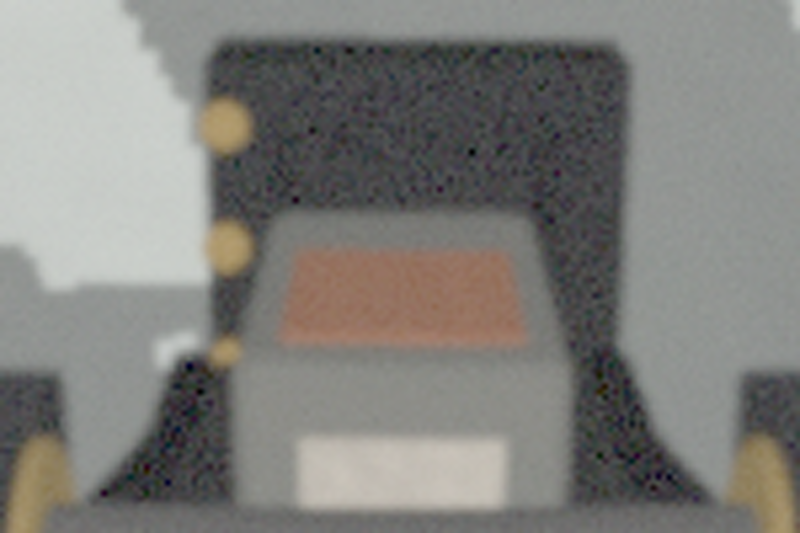

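Run:
```python
from h import *
import pickle
p,s,im,d=pickle.load(open('/tmp/w5.pkl','rb'))
t=s['position']
f=lambda a,b,z:wray(p,245+a/5.3333,160+b/5.3333,z)
print('relay',f(275,211,t[2]-.0275)-t,f(530,211,t[2]-.0275)-t)
print('block',f(211,211,.025),f(623,211,.025), 'edge',f(418,42,.005),f(418,68,.025))
```

```text
relay [-0.0177 -0.0153 -0.0275] [-0.016   0.0153 -0.0275]
block [0.5453 0.0484 0.025 ] [0.5483 0.1013 0.025 ] edge [0.5284 0.0762 0.005 ] [0.5282 0.076  0.025 ]
```

Request:
carry_out --linear '[[0.0016,-0.0021,0.005],[0,0,0],[0,0,0]]' --delta_rot '[[0,0,0],[0,0,0],[0,0,0]]' --grip '[0,0,0]'

```text
clock: 9.1
position: [0.5569, 0.0746, 0.0596]
tcp_rot: [2.283, 2.157, -0.0]
contact_force: [-0.3, 0.8, -0.4]
grip_width: 0.0297
```

Run:
```python
from h import *
import pickle
p=env.camera_params('wrist');s=env.sense()
im,d=env.camera('wrist');pickle.dump((p,s,im,d),open('/tmp/w6.pkl','wb'))
im2,_=env.camera('wrist'); p2=env.camera_params('wrist');print(p['T'][:3,3],p2['T'][:3,3],env.sense()['position'])
print(s['position'],s['contact_force'])
c=(im[160:260,245:395,::-1].astype(float)+im2[160:260,245:395,::-1])/2
c=(255*np.clip(c/160.,0,1)**.45).astype(np.uint8)
cv2.imwrite('pics/w6c.png',cv2.resize(c,None,fx=5.3333,fy=5.3333,interpolation=cv2.INTER_CUBIC))
```

```text
[0.4864 0.0773 0.2223] [0.4865 0.0773 0.2224] [0.557  0.0746 0.0596]
[0.5569 0.0746 0.0596] [-0.3282  0.8315 -0.425 ]
```

View pics/w6c.png

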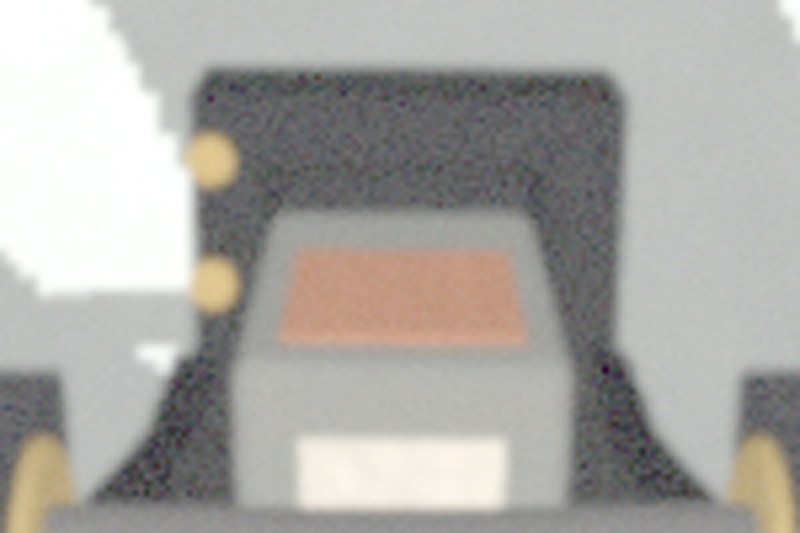

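Run:
```python
from h import *
import pickle
p,s,im,d=pickle.load(open('/tmp/w6.pkl','rb'))
t=s['position']
f=lambda a,b,z:wray(p,245+a/5.3333,160+b/5.3333,z)
zb=t[2]-.0275
print('relay',f(275,211,zb),f(530,211,zb),zb)
print('block',f(198,211,.025),f(618,211,.025), 'edge',f(200,98,.025),f(625,98,.025),f(410,70,.005),'pocket',f(270,172,.025),f(535,172,.025))
```

```text
relay [0.5391 0.0593 0.0321] [0.5409 0.0899 0.0321] 0.03211406709014315
block [0.5406 0.049  0.025 ] [0.5436 0.1013 0.025 ] edge [0.5262 0.0505 0.025 ] [0.5292 0.1026 0.025 ] [0.5281 0.0763 0.005 ] pocket [0.5361 0.0584 0.025 ] [0.5379 0.0911 0.025 ]
```

Request:
carry_out --linear '[[0,-0.0014,0],[0,0,0.004],[0,0,0.003],[0,0,0.003],[0,0,0.003],[0,0,0]]' --delta_rot '[[0,0,0],[0,0,0],[0,0,0],[0,0,0],[0,0,0],[0,0,0]]' --grip '[0,0,0,0,0,0]'

```text
clock: 9.95
position: [0.5589, 0.0746, 0.0493]
tcp_rot: [2.281, 2.154, 0.007]
contact_force: [1.8, -1.9, 12.5]
grip_width: 0.0296
```

```bash
cat > look.py <<'E'
from h import *
import pickle,sys
n=sys.argv[1]
p=env.camera_params('wrist');s=env.sense()
im,d=env.camera('wrist');pickle.dump((p,s,im,d),open(f'/tmp/{n}.pkl','wb'))
print(s['position'],s['contact_force'],s['wrist_torque'],s['tcp_rot'])
c=im[160:260,245:395,::-1].astype(float)
c=(255*np.clip(c/160.,0,1)**.45).astype(np.uint8)
cv2.imwrite(f'pics/{n}c.png',cv2.resize(c,None,fx=5.3333,fy=5.3333,interpolation=cv2.INTER_CUBIC))
E
python3 look.py w7
```

```text
[0.5589 0.0746 0.0493] [ 1.8382 -1.9066 12.5352] [-0.1572 -0.1987  0.0413] [2.2806 2.1537 0.0069]
```

View pics/w7c.png

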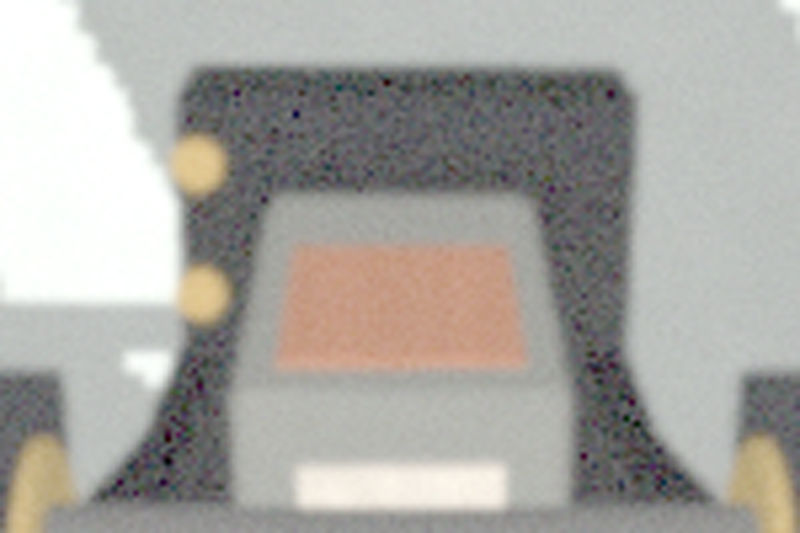

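Run:
```python
from h import *
import pickle
p,s,im,d=pickle.load(open('/tmp/w7.pkl','rb'))
t=s['position']
f=lambda a,b,z:wray(p,245+a/5.3333,160+b/5.3333,z)
for zb in (.022,.025): print('bot',f(268,194,zb),f(535,194,zb),'top',f(230,378,zb+.056),f(572,378,zb+.056))
print('block edge',f(182,102,.025),f(632,98,.025),f(410,70,.005), f(182,194,.025),f(630,194,.025))
```

```text
bot [0.5391 0.0587 0.022 ] [0.5409 0.0906 0.022 ] top [0.5402 0.0596 0.078 ] [0.542  0.0894 0.078 ]
bot [0.5383 0.059  0.025 ] [0.5401 0.0904 0.025 ] top [0.5391 0.06   0.081 ] [0.5407 0.0891 0.081 ]
block edge [0.5266 0.0499 0.025 ] [0.5291 0.1021 0.025 ] [0.5284 0.0764 0.005 ] [0.5377 0.0489 0.025 ] [0.5407 0.1016 0.025 ]
```

Request:
carry_out --linear '[[-0.0003,0.001,0],[0,0,0],[0,0,0]]' --delta_rot '[[0,0,0],[0,0,0],[0,0,0]]' --grip '[0,0,0]'

```text
clock: 10.38
position: [0.5591, 0.0746, 0.0491]
tcp_rot: [2.281, 2.155, 0.005]
contact_force: [-0.5, -2.0, 12.1]
grip_width: 0.0296
```

```bash
python3 look.py w8
```

```text
[0.5591 0.0746 0.0491] [-0.486  -2.0002 12.0689] [-0.0336  0.2381 -0.0303] [2.2813 2.1547 0.0054]
```

View pics/w8c.png

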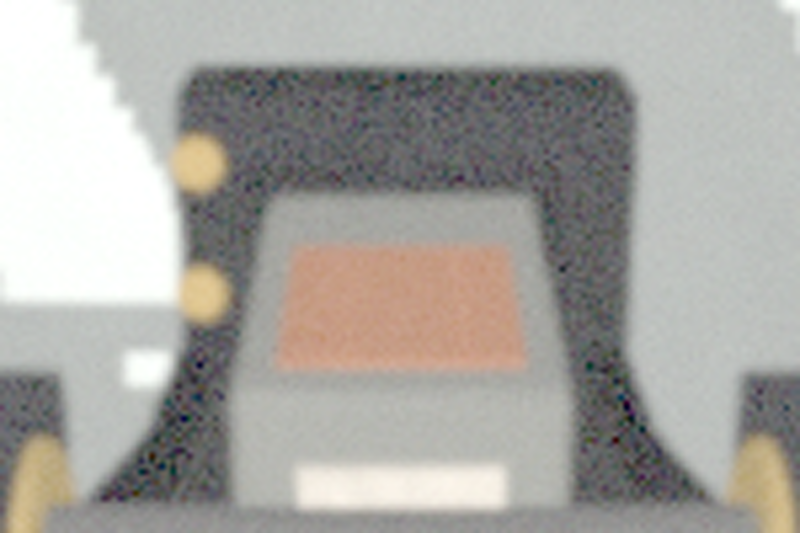

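Request:
carry_out --linear '[[0,0,-0.006],[0,0,0],[0,0,0]]' --delta_rot '[[0,0,0],[0,0,0],[0,0,0]]' --grip '[0,0,0]'

```text
clock: 10.8
position: [0.556, 0.0742, 0.052]
tcp_rot: [-2.283, -2.157, 0.001]
contact_force: [-0.1, 0.6, -0.5]
grip_width: 0.0296
```

```bash
python3 look.py w9
```

```text
[0.556  0.0742 0.052 ] [-0.0955  0.5596 -0.5218] [ 0.1088 -0.1191 -0.0025] [-2.2833 -2.157   0.0013]
```

View pics/w9c.png

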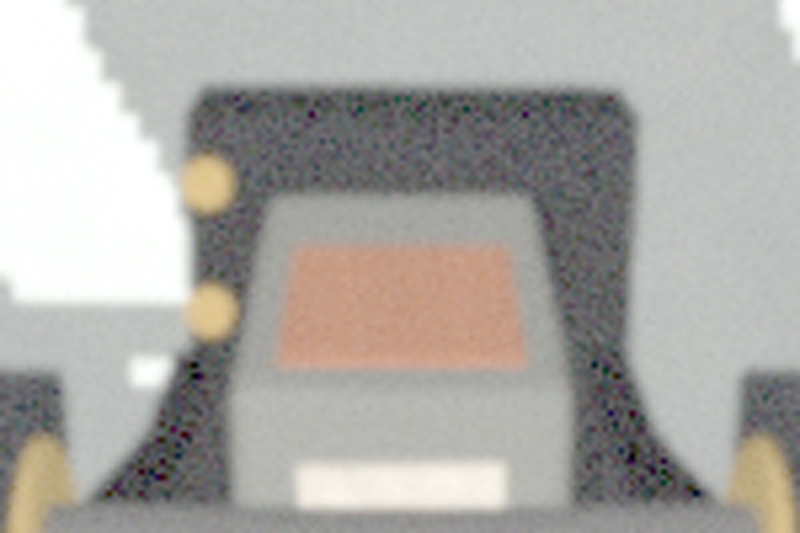

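Run:
```python
from h import *
import pickle
p,s,im,d=pickle.load(open('/tmp/w9.pkl','rb'))
f=lambda a,b,z:wray(p,245+a/5.3333,160+b/5.3333,z)
for zb in (.026,.028): print('bot',f(268,196,zb),f(535,196,zb),'top',f(230,378,zb+.056),f(572,378,zb+.056))
print('block edge',f(188,120,.025),f(635,118,.025),f(410,90,.005), f(190,196,.025),f(630,196,.025))
```

```text
bot [0.5359 0.0584 0.026 ] [0.5377 0.0901 0.026 ] top [0.5371 0.0593 0.082 ] [0.5388 0.0889 0.082 ]
bot [0.5354 0.0586 0.028 ] [0.5372 0.0899 0.028 ] top [0.5363 0.0596 0.084 ] [0.538  0.0887 0.084 ]
block edge [0.5263 0.0495 0.025 ] [0.5291 0.1024 0.025 ] [0.5283 0.0758 0.005 ] [0.5356 0.0489 0.025 ] [0.5386 0.1016 0.025 ]
```

Request:
carry_out --linear '[[0.0004,0.0033,0],[0,0,0.002],[0,0,0.002],[0,0,0.002],[0,0,0.002],[0,0,0]]' --delta_rot '[[0,0,0],[0,0,0],[0,0,0],[0,0,0],[0,0,0],[0,0,0]]' --grip '[0,0,0,0,0,0]'

```text
clock: 11.6
position: [0.5597, 0.0745, 0.0443]
tcp_rot: [-2.283, -2.157, 0.0]
contact_force: [0.0, 0.1, -0.9]
grip_width: 0.03
```

```bash
python3 look.py w10
```

```text
[0.5597 0.0745 0.0443] [ 0.0027  0.0541 -0.9037] [ 0.0812 -0.1319 -0.0028] [-2.2835 -2.1574  0.0005]
```

View pics/w10c.png

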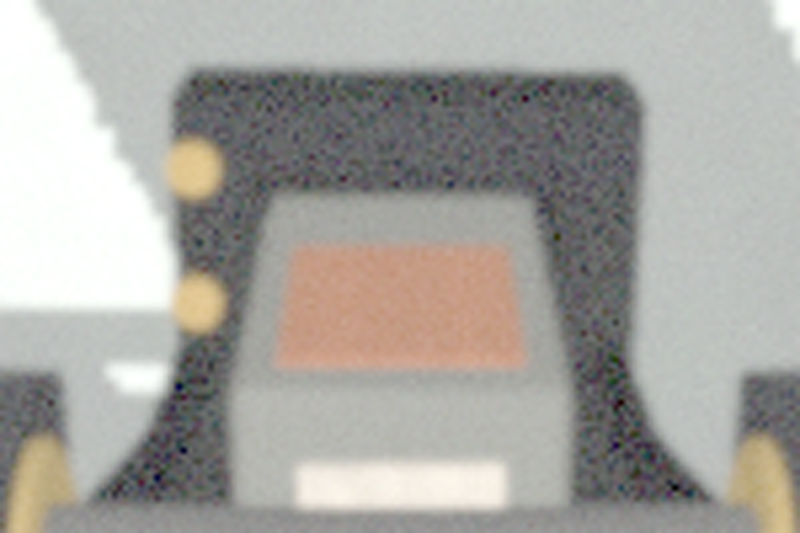

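Request:
carry_out --linear '[[0,0,0.002],[0,0,0.002],[0,0,0.002],[0,0,0]]' --delta_rot '[[0,0,0],[0,0,0],[0,0,0],[0,0,0]]' --grip '[0,0,0,0]'

```text
clock: 12.15
position: [0.5599, 0.0745, 0.0384]
tcp_rot: [2.284, 2.157, 0.0]
contact_force: [1.8, -0.4, -0.9]
grip_width: 0.0295
```

Request:
carry_out --linear '[[0,0,0.0015],[0,0,0.0015],[0,0,0.0015],[0,0,0.001],[0,0,0]]' --delta_rot '[[0,0,0],[0,0,0],[0,0,0],[0,0,0],[0,0,0]]' --grip '[0,0,0,0,0]'

```text
clock: 12.78
position: [0.5601, 0.0747, 0.0369]
tcp_rot: [2.282, 2.156, -0.003]
contact_force: [-8.6, -2.5, 26.9]
grip_width: 0.0295
```

Request:
carry_out --linear '[[0,0,-0.001],[0,0,0],[0,0,0],[0,0,0],[0,0,0]]' --delta_rot '[[0,0,0],[0,0,0],[0,0,0],[0,0,0],[0,0,0]]' --grip '[0.6,0.6,0.6,0.6,0.6]'

```text
clock: 13.4
position: [0.5596, 0.0746, 0.0338]
tcp_rot: [-2.283, -2.157, 0.0]
contact_force: [0.3, 0.2, -0.2]
grip_width: 0.0522
```

Request:
carry_out --linear '[[0,0,-0.03],[0,0,-0.04],[0,0,-0.05],[0,0,-0.05],[0,0.02,-0.02],[0,0.03,0],[0,0.01,0],[0,0,0],[0,0,0]]' --delta_rot '[[0,0,0],[0,0,0],[0,0,0],[0,0,0],[0,0,0],[0,0,0],[0,0,0],[0,0,0],[0,0,0]]' --grip '[0.6,0.6,0.6,0.6,0.6,0.4,0.4,0.4,0.4]'

```text
clock: 14.52
position: [0.6186, 0.0717, 0.2237]
tcp_rot: [-2.282, -2.158, 0.002]
contact_force: [-0.4, -0.2, -0.1]
grip_width: 0.0354
```

Run:
```python
from h import *
import pickle
p=env.camera_params('wrist');s=env.sense()
im,d=env.camera('wrist');pickle.dump((p,s,im,d),open('/tmp/w11.pkl','wb'))
print(s['position'],s['contact_force'])
cv2.imwrite('pics/w11.png',im[:,:,::-1])
u,v=wproj(p,[.558,.073,.065]).astype(int);print(u,v,v-50,u-65)
c=im[v-50:v+50,u-65:u+65,::-1];c=(255*(c/255.)**.5).astype(np.uint8)
cv2.imwrite('pics/w11c.png',cv2.resize(c,None,fx=6,fy=6,interpolation=cv2.INTER_CUBIC))
s,_=env.camera('scene');cv2.imwrite('pics/s2.png',cv2.resize(s[150:270,300:480,::-1],None,fx=4.4,fy=4.4,interpolation=cv2.INTER_CUBIC))
```

```text
[0.6186 0.0717 0.2237] [-0.438  -0.2314 -0.074 ]
319 124 74 254
```

View pics/w11c.png

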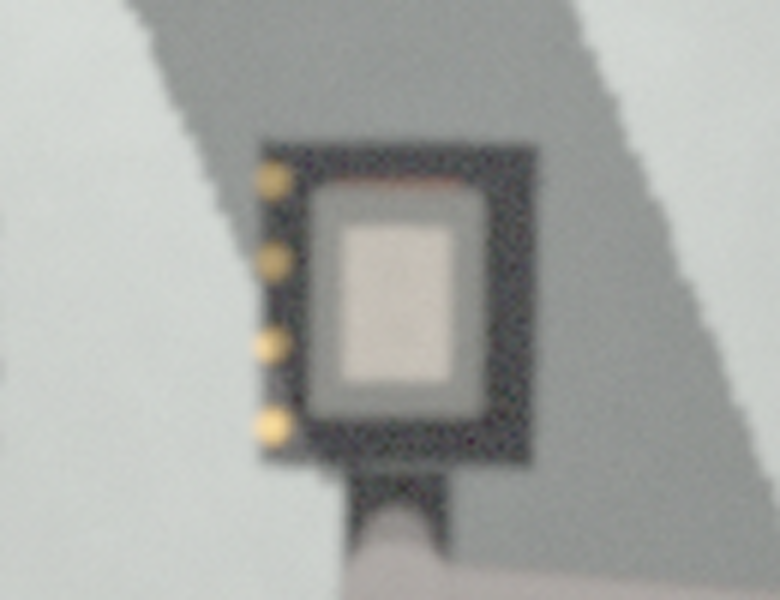

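View pics/s2.png

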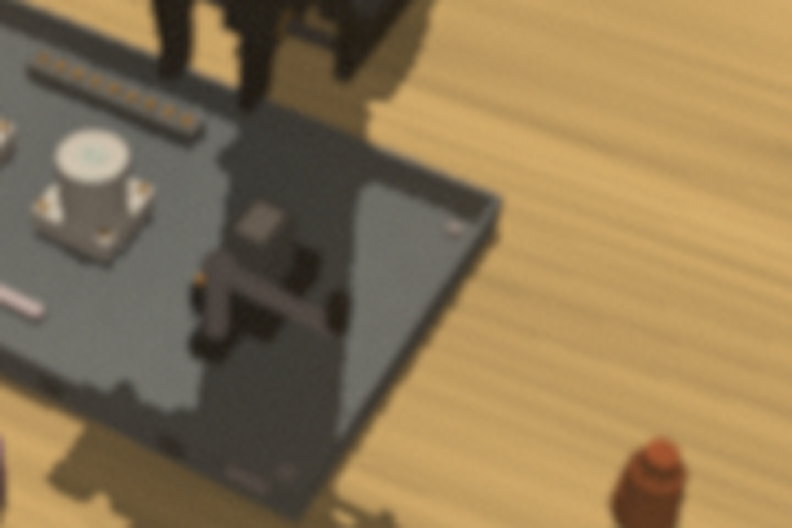

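Run:
```python
from h import *
import pickle
p,s,im,d=pickle.load(open('/tmp/w11.pkl','rb'))
def P(u,v):
    K=p['intrinsics'];T=p['T'];x=(u-K[0,2])/K[0,0];y=(v-K[1,2])/K[1,1];th=np.hypot(x,y)
    r=np.array([x/th*np.tan(th),y/th*np.tan(th),1]);return T[:3,:3]@(r*d[v,u])+T[:3,3]
def z(us,vs): return np.median([P(u,v)[2] for u in us for v in vs])
print('top',z(range(312,330),range(113,136)), 'corners',z(range(308,313),range(108,113)),z(range(328,333),range(108,113)),z(range(308,313),range(134,140)),z(range(328,333),range(134,140)))
print('block',z(range(338,342),range(105,140)),'floor',z(range(380,400),range(90,130)))
f=lambda a,b,zz:wray(p,254+a/6,74+b/6,zz)
q=[f(a,b,.065) for a,b in [(308,183),(485,185),(485,418),(308,418)]];print(np.ptp(q,0),np.mean(q,0))
q=[f(a,b,.025) for a,b in [(260,143),(537,145),(532,465),(262,463)]];print(np.ptp(q,0),np.mean(q,0))
m=p;print('knob px',wproj(p,[.617,.146,.1]),wproj(p,[.607,.071,.078]))
c=im[130:230,290:450,::-1];cv2.imwrite('pics/w11k.png',cv2.resize((255*(c/255.)**.5).astype(np.uint8),None,fx=5,fy=5,interpolation=cv2.INTER_CUBIC))
```

```text
top 0.06637025818693215 corners 0.06587982879467247 0.0657779084365428 0.06572242378292889 0.06536449660846433
block 0.02565818309030235 floor 0.004619307991887894
[0.0424 0.0326 0.    ] [0.558  0.0739 0.065 ]
[0.0658 0.0567 0.    ] [0.5597 0.074  0.025 ]
knob px [397.8653 183.7403] [319.9601 173.1223]
```

View pics/w11k.png

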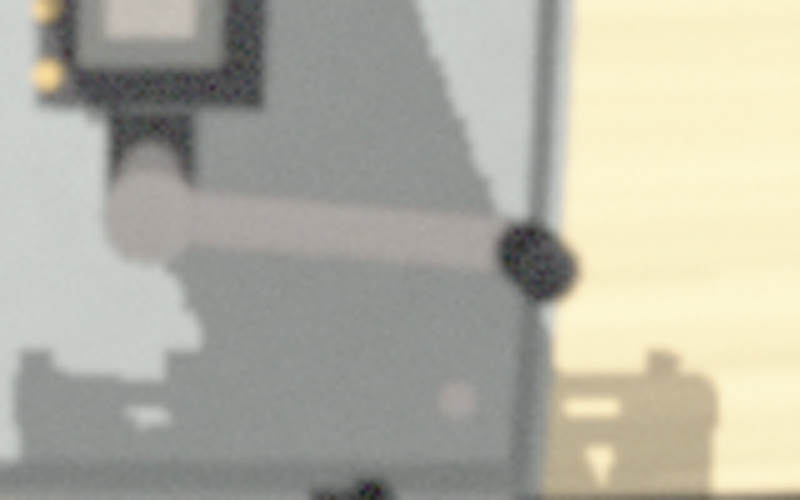

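Run:
```python
from h import *
import pickle
p,s,im,d=pickle.load(open('/tmp/w11.pkl','rb'))
k=wray(p,399.6,183.4,.1);v=wray(p,319.6,173,.078);print(k,v,np.hypot(*(k-v)[:2]))
piv=box2w([.5594,.074],np.radians(-3.2),[.048,0,0]);print(piv)
e=k-piv; a=np.arctan2(e[1],e[0]);print(np.degrees(a))
pk,Rm=cur();print(pk,np.degrees(np.arctan2(Rm[1,0],Rm[0,0])))
```

```text
[0.6167 0.1478 0.1   ] [0.6069 0.0706 0.078 ] 0.07773976785197922
[0.6073 0.0713 0.    ]
82.97258870036892
[0.6189 0.0714 0.224 ] 86.78576933290067
```

Run:
```python
from h import *
p,Rm=cur()
rows(p,Rm,[.6165,.1485,.15],-1.638,9,4)
```

```text
lin [[0.0085, -0.0007, 0.0082], [0.0083, -0.0023, 0.0082], [0.0077, -0.0038, 0.0083], [0.0069, -0.005, 0.0082], [0.0059, -0.0063, 0.0082], [0.0047, -0.0072, 0.0082], [0.0032, -0.0079, 0.0082], [0.0018, -0.0084, 0.0082], [0.0003, -0.0085, 0.0083]]
rot 0.182 end [0.6165 0.1485 0.15  ] yaw -7.064731139919864
```

Request:
carry_out --linear '[[0.0085,-0.0007,0.0082],[0.0083,-0.0023,0.0082],[0.0077,-0.0038,0.0083],[0.0069,-0.005,0.0082],[0.0059,-0.0063,0.0082],[0.0047,-0.0072,0.0082],[0.0032,-0.0079,0.0082],[0.0018,-0.0084,0.0082],[0.0003,-0.0085,0.0083],[0,0,0]]' --delta_rot '[[0,0,0.182],[0,0,0.182],[0,0,0.182],[0,0,0.182],[0,0,0.182],[0,0,0.182],[0,0,0.182],[0,0,0.182],[0,0,0.182],[0,0,0]]' --grip '[0.5,0.5,0.5,0.5,0.5,0.5,0.5,0.5,0.5,0.5]'

```text
clock: 15.88
position: [0.6163, 0.149, 0.1497]
tcp_rot: [3.135, -0.189, -0.002]
contact_force: [-0.4, -0.4, -0.2]
grip_width: 0.0431
```

Request:
carry_out --linear '[[0,0,0],[0,0,0]]' --delta_rot '[[0,0,0],[0,0,0]]' --grip '[0.5,0.5]'

```text
clock: 16.12
position: [0.6177, 0.1476, 0.1505]
tcp_rot: [3.135, -0.193, 0.001]
contact_force: [0.8, -0.5, 0.5]
grip_width: 0.0433
```

```bash
python3 look.py w12
python3 - <<'E'
from h import *
p,Rm=cur();print(p,np.degrees(np.arctan2(Rm[1,0],Rm[0,0])))
pc,Rc=rows(p,Rm,[.6165,.1485,.08],0,3,4)
E
```

```text
[0.6177 0.1476 0.1505] [ 0.8281 -0.5424  0.5284] [-0.0034 -0.0522  0.0263] [ 3.1354 -0.1932  0.0011]
[0.6177 0.1477 0.1505] -7.075538687447397
lin [[-0.0004, -0.0002, 0.0235], [-0.0005, -0.0003, 0.0235], [-0.0004, -0.0002, 0.0235]]
rot -0.0 end [0.6165 0.1485 0.08  ] yaw -7.075538687447397
```

View pics/w12c.png

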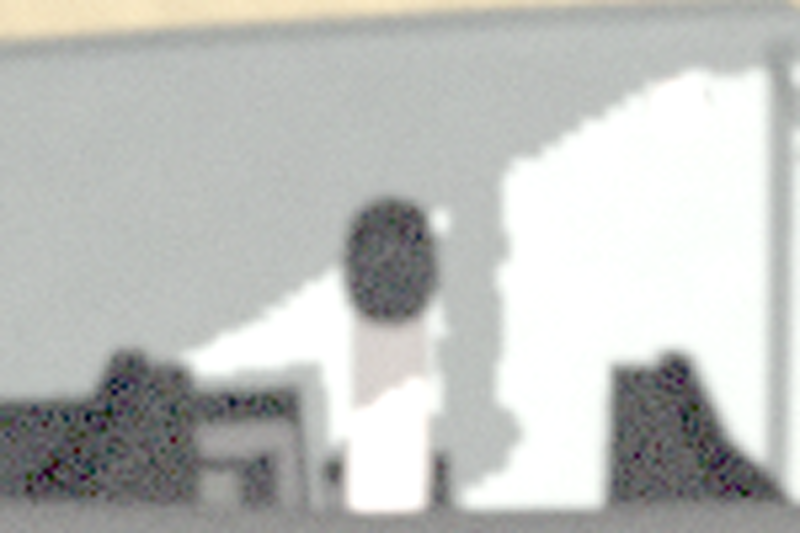

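Run:
```python
from h import *
import pickle
p,s,im,d=pickle.load(open('/tmp/w12.pkl','rb'))
f=lambda a,b,z:wray(p,245+a/5.3333,160+b/5.3333,z)
print(f(391,278,.1),f(391,322,.1),f(391,198,.076),p['T'][:3,3])
```

```text
[0.618  0.1484 0.1   ] [0.6172 0.1421 0.1   ] [0.6185 0.1531 0.076 ] [0.6274 0.2173 0.3133]
```

Good: knob at (0.618, 0.148). Straight down and grip.

Request:
carry_out --linear '[[0,0,0.024],[0,0,0.024],[0,0,0.022],[0,0,0],[0,0,0],[0,0,0],[0,0,0],[0,0,0]]' --delta_rot '[[0,0,0],[0,0,0],[0,0,0],[0,0,0],[0,0,0],[0,0,0],[0,0,0],[0,0,0]]' --grip '[0.5,0.5,0.5,0,0,0,0,0]'

```text
clock: 17.18
position: [0.6179, 0.1485, 0.081]
tcp_rot: [-3.135, 0.194, -0.002]
contact_force: [-0.1, 0.7, 4.1]
grip_width: 0.0126
```

Run:
```python
from h import *
p,Rm=cur();print(p,np.degrees(np.arctan2(Rm[1,0],Rm[0,0])))
piv=np.array([.607,.071,p[2]])
r=p-piv;print(np.hypot(*r[:2]),np.degrees(np.arctan2(r[1],r[0])))
a=.164
r=r/np.hypot(*r[:2])*.078
n=Rm.T@(R.from_rotvec([0,0,a]).as_matrix()@r-r);print(n)
```

```text
[0.6179 0.1485 0.081 ] -7.096693627741773
0.07824723416367811 81.96723344348148
[-0.0128  0.0008 -0.    ]
```

Request:
carry_out --linear '[[-0.0127,0.001,0],[-0.0127,0.001,0],[-0.0127,0.001,0],[-0.0127,0.001,0],[-0.0127,0.001,0]]' --delta_rot '[[0,0,-0.164],[0,0,-0.164],[0,0,-0.164],[0,0,-0.164],[0,0,-0.164]]' --grip '[0,0,0,0,0]'

```text
clock: 17.8
position: [0.5579, 0.1326, 0.081]
tcp_rot: [-2.949, -1.081, -0.003]
contact_force: [0.4, 2.4, 3.3]
grip_width: 0.0129
```

Request:
carry_out --linear '[[-0.0127,0.001,0],[-0.0127,0.001,0],[-0.0127,0.001,0],[-0.0127,0.001,0],[-0.0127,0.001,0],[0,0,0],[0,0,0]]' --delta_rot '[[0,0,-0.164],[0,0,-0.164],[0,0,-0.164],[0,0,-0.164],[0,0,-0.164],[0,0,0],[0,0,0]]' --grip '[0,0,0,0,0,0,0]'

```text
clock: 18.68
position: [0.5289, 0.077, 0.0808]
tcp_rot: [-2.279, -2.16, 0.001]
contact_force: [-4.7, 1.4, 8.0]
grip_width: 0.0128
```

Run:
```python
from h import *
p,Rm=cur();print(p,np.degrees(np.arctan2(Rm[1,0],Rm[0,0])))
r=p-np.array([.607,.071,p[2]]);print(np.hypot(*r[:2]),np.degrees(np.arctan2(r[1],r[0])))
```

```text
[0.5289 0.077  0.0808] 86.9291262404593
0.07837808119157051 175.59624586813598
```

Request:
carry_out --linear '[[0,0,0],[0,0,0],[0,0,-0.02],[0,0,-0.04],[0,0,-0.04],[0,0,-0.02],[0,0,0]]' --delta_rot '[[0,0,0],[0,0,0],[0,0,0],[0,0,0],[0,0,0],[0,0,0],[0,0,0]]' --grip '[0.5,0.5,0.5,0.5,0.5,0.5,0.5]'

```text
clock: 19.55
position: [0.5309, 0.0756, 0.2015]
tcp_rot: [2.28, 2.158, 0.003]
contact_force: [-0.9, -0.2, -0.9]
grip_width: 0.0436
```

Run:
```python
from h import *
p,Rm=cur();print(p,np.degrees(np.arctan2(Rm[1,0],Rm[0,0])))
rows(p,Rm,[.553,-.041,.18],np.radians(-87),9,4)
```

```text
[0.5309 0.0756 0.2015] 86.8424474936306
lin [[-0.0128, 0.0032, 0.0024], [-0.0121, 0.0052, 0.0024], [-0.011, 0.0073, 0.0024], [-0.0097, 0.009, 0.0024], [-0.008, 0.0104, 0.0024], [-0.0061, 0.0117, 0.0024], [-0.0041, 0.0126, 0.0024], [-0.0019, 0.013, 0.0025], [0.0003, 0.0132, 0.0024]]
rot 0.169 end [ 0.553 -0.041  0.18 ] yaw -0.3043383469012286
```

Request:
carry_out --linear '[[-0.0128,0.0032,0.0024],[-0.0121,0.0052,0.0024],[-0.011,0.0073,0.0024],[-0.0097,0.009,0.0024],[-0.008,0.0104,0.0024],[-0.0061,0.0117,0.0024],[-0.0041,0.0126,0.0024],[-0.0019,0.013,0.0025],[0.0003,0.0132,0.0024],[0,0,0]]' --delta_rot '[[0,0,0.169],[0,0,0.169],[0,0,0.169],[0,0,0.169],[0,0,0.169],[0,0,0.169],[0,0,0.169],[0,0,0.169],[0,0,0.169],[0,0,0]]' --grip '[0.5,0.5,0.6,0.8,0.9,0.9,0.9,0.9,0.9,0.9]'

```text
clock: 20.8
position: [0.5509, -0.0422, 0.1762]
tcp_rot: [-3.141, 0.008, 0.006]
contact_force: [0.5, -0.0, -0.2]
grip_width: 0.078
```

Request:
carry_out --linear '[[0,0,0],[0,0,0]]' --delta_rot '[[0,0,0],[0,0,0]]' --grip '[0.9,0.9]'

```text
clock: 21.05
position: [0.5518, -0.0401, 0.1781]
tcp_rot: [-3.141, 0.004, 0.001]
contact_force: [-0.4, -0.6, 1.1]
grip_width: 0.0783
```

```bash
python3 look.py w13
python3 - <<'E'
from h import *
import pickle
p,s,im,d=pickle.load(open('/tmp/w13.pkl','rb'));cv2.imwrite('pics/w13.png',im[:,:,::-1])
E
```

```text
[ 0.5518 -0.0401  0.1781] [-0.376  -0.5914  1.0906] [-0.0908 -0.122  -0.0144] [-3.1413  0.0035  0.0007]
```

View pics/w13.png

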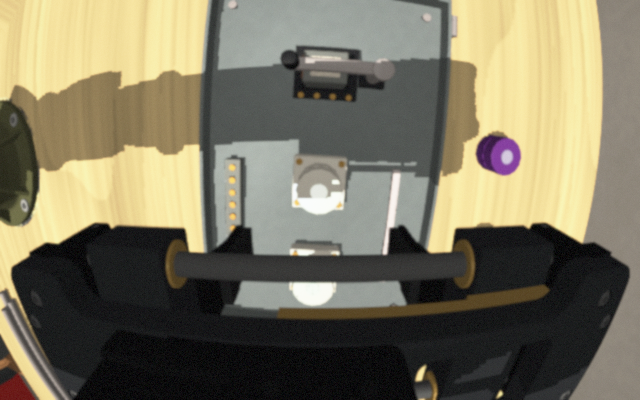

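View pics/w13c.png

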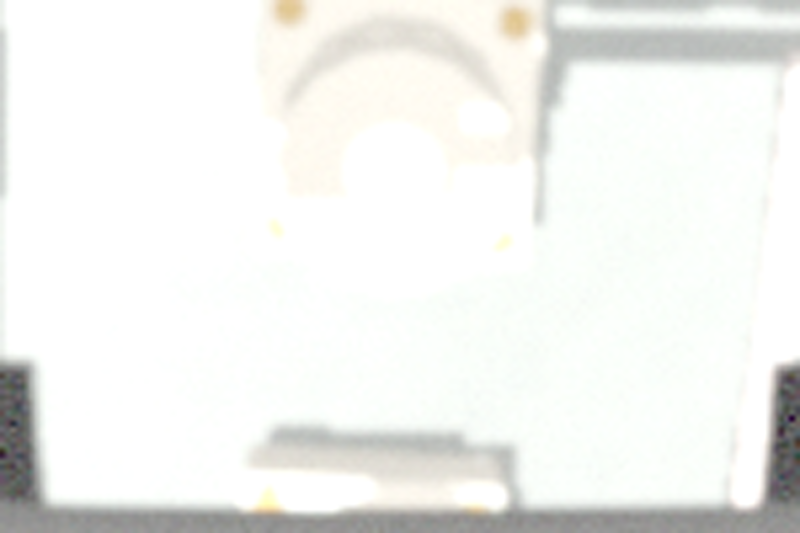

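Run:
```python
from h import *
import pickle
p,s,im,d=pickle.load(open('/tmp/w13.pkl','rb'))
c=im[140:230,260:380,::-1].astype(float);cv2.imwrite('pics/w13d.png',cv2.resize((255*(c/255.)**2.5).astype(np.uint8),None,fx=6,fy=6,interpolation=cv2.INTER_CUBIC))
X=[.553,-.0408,.061]
for a in np.arange(0,360,90): print(((wproj(p,np.array(X)+[.022*np.cos(np.radians(a)),.022*np.sin(np.radians(a)),0])-[260,140])*6).round())
print(((wproj(p,X)-[260,140])*6).round())
```

```text
[501. 308.]
[359. 169.]
[218. 309.]
[360. 443.]
[359. 308.]
```

View pics/w13d.png

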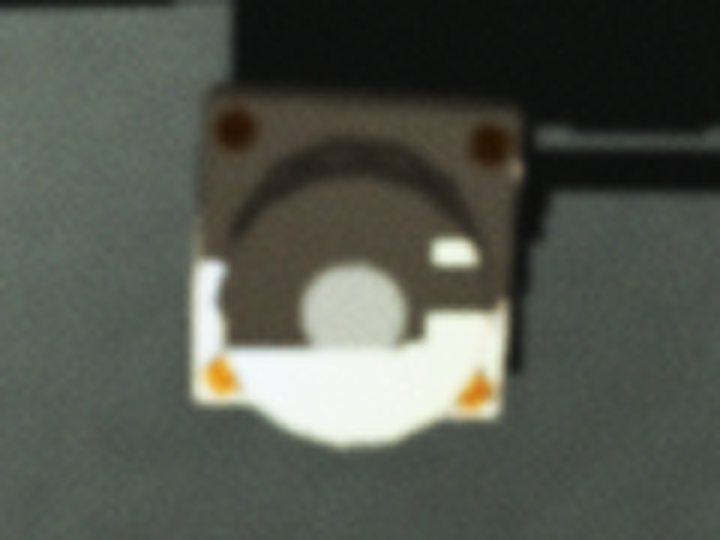

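Request:
carry_out --linear '[[0,0.001,0.03],[0,0,0.04],[0,0,0.035],[0,0,0.025],[0,0,0.015],[0,0,0],[0,0,0]]' --delta_rot '[[0,0,0],[0,0,0],[0,0,0],[0,0,0],[0,0,0],[0,0,0],[0,0,0]]' --grip '[0.9,0.9,0.9,0.9,0.9,0.9,0.9]'

```text
clock: 21.98
position: [0.553, -0.0419, 0.0344]
tcp_rot: [3.141, -0.007, 0.003]
contact_force: [1.2, -0.3, 0.5]
grip_width: 0.0782
```

Request:
carry_out --linear '[[0,0,0],[0,0,0],[0,0,0],[0,0,0],[0,0,0],[0,0,0],[0,0,0]]' --delta_rot '[[0,0,0],[0,0,0],[0,0,0],[0,0,0],[0,0,0],[0,0,0],[0,0,0]]' --grip '[0,0,0,0,0,0,0]'

```text
clock: 22.85
position: [0.5518, -0.042, 0.0334]
tcp_rot: [3.141, -0.008, -0.001]
contact_force: [-2.0, 1.1, 1.9]
grip_width: 0.0431
```

```bash
python3 -c "
from h import *
s=env.sense();print(s['position'],s['contact_force'],s['wrist_torque'],s['grip_width'],s['joint_positions'],s['tcp_rot'])"
```

```text
[ 0.5518 -0.042   0.0334] [-2.0417  1.0774  1.8852] [ 0.0216  0.3782 -0.0413] 0.04311963923059786 [ 0.5994  0.3667 -0.6621  1.8747  0.267   0.99   -0.1837] [ 3.1414 -0.0077 -0.0009]
```

Request:
carry_out --linear '[[0,0,0],[0,0,0],[0,0,0]]' --delta_rot '[[0,0,-0.13],[0,0,-0.13],[0,0,0]]' --grip '[0,0,0]'

```text
clock: 23.22
position: [0.5526, -0.0424, 0.0333]
tcp_rot: [-3.116, -0.394, -0.002]
contact_force: [0.3, -0.4, -0.6]
grip_width: 0.0438
```

```bash
python3 -c "
from h import *
s=env.sense();print(s['position'],s['contact_force'],s['wrist_torque'],s['grip_width'],s['tcp_rot'],R.from_rotvec(s['tcp_rot']).as_matrix()[:2,0])"
```

```text
[ 0.5526 -0.0424  0.0333] [ 0.306  -0.4035 -0.5632] [-0.1067 -0.3447 -0.6375] 0.04376053009336186 [-3.1164 -0.3943 -0.0016] [0.9685 0.2491]
```

Request:
carry_out --linear '[[0,0,0],[0,0,0],[0,0,0],[0,0,0]]' --delta_rot '[[0,0,0.18],[0,0,0.18],[0,0,0.18],[0,0,0]]' --grip '[0,0,0,0]'

```text
clock: 23.72
position: [0.5509, -0.0426, 0.0333]
tcp_rot: [3.108, -0.445, -0.003]
contact_force: [-4.2, -1.8, 5.9]
grip_width: 0.0433
```

```bash
python3 -c "
from h import *
s=env.sense();print(s['position'],s['contact_force'],s['wrist_torque'],s['grip_width'],s['tcp_rot'],R.from_rotvec(s['tcp_rot']).as_matrix()[:2,0])"
```

```text
[ 0.5509 -0.0426  0.0333] [-4.1524 -1.7507  5.8682] [-0.3894  0.951  -0.0586] 0.043326274020797896 [ 3.1079 -0.4452 -0.0033] [ 0.9598 -0.2807]
```

Request:
carry_out --linear '[[0,0,0],[0,0,0],[0,0,0],[0,0,0],[0,0,0]]' --delta_rot '[[0,0,0.18],[0,0,0.18],[0,0,0.18],[0,0,0.18],[0,0,0]]' --grip '[0,0,0,0,0]'

```text
clock: 24.35
position: [0.5489, -0.0415, 0.0333]
tcp_rot: [2.752, -1.508, -0.009]
contact_force: [-10.9, -0.4, 11.1]
grip_width: 0.0432
```

```bash
python3 -c "
from h import *
s=env.sense();print(s['position'],s['contact_force'],s['wrist_torque'],s['grip_width'],s['tcp_rot'],R.from_rotvec(s['tcp_rot']).as_matrix()[:2,0])"
```

```text
[ 0.5489 -0.0415  0.0333] [-10.8798  -0.4064  11.0808] [0.0104 2.2632 0.0031] 0.043241278818615794 [ 2.7515 -1.5081 -0.009 ] [ 0.538 -0.843]
```

Request:
carry_out --linear '[[-0.001,0.0017,-0.001],[0,0,-0.002],[0,0,-0.002],[0,0,-0.002],[0,0,0]]' --delta_rot '[[0,0,0],[0,0,0],[0,0,0],[0,0,0],[0,0,0]]' --grip '[0,0,0,0,0]'

```text
clock: 24.98
position: [0.5489, -0.0416, 0.04]
tcp_rot: [2.753, -1.511, -0.004]
contact_force: [-5.0, 1.1, -0.3]
grip_width: 0.0433
```

```bash
python3 -c "
from h import *
s=env.sense();print(s['position'],s['contact_force'],s['wrist_torque'],s['grip_width'],s['tcp_rot'],R.from_rotvec(s['tcp_rot']).as_matrix()[:2,0])"
```

```text
[ 0.5489 -0.0416  0.04  ] [-5.0134  1.1028 -0.3428] [0.3288 1.3658 0.1112] 0.043259745551004855 [ 2.753  -1.5114 -0.0041] [ 0.5368 -0.8437]
```

Request:
carry_out --linear '[[0,0,-0.005],[0,0,-0.008],[0,0,-0.012],[0,0,-0.015],[0,0,-0.015],[0,0,-0.012],[0,0,-0.008],[0,0,0],[0,0,0]]' --delta_rot '[[0,0,0],[0,0,0],[0,0,0],[0,0,0],[0,0,0],[0,0,0],[0,0,0],[0,0,0],[0,0,0]]' --grip '[0,0,0,0,0,0,0,0,0]'

```text
clock: 26.1
position: [0.5497, -0.0421, 0.1148]
tcp_rot: [2.753, -1.513, -0.001]
contact_force: [-0.8, -0.3, -0.5]
grip_width: 0.0433
```

```bash
python3 look.py w14
python3 - <<'E'
from h import *
import pickle
p,s,im,d=pickle.load(open('/tmp/w14.pkl','rb'));cv2.imwrite('pics/w14.png',im[:,:,::-1])
s,_=env.camera('scene');cv2.imwrite('pics/s3.png',cv2.resize(s[120:270,220:470,::-1],None,fx=3.2,fy=3.2,interpolation=cv2.INTER_CUBIC))
t,_=env.camera('top');cv2.imwrite('pics/t3.png',t[:,:,::-1])
E
```

```text
[ 0.5497 -0.0421  0.1148] [-0.842  -0.3088 -0.4794] [0.0016 0.0689 0.0046] [ 2.7529 -1.5128 -0.0012]
```

View pics/w14.png

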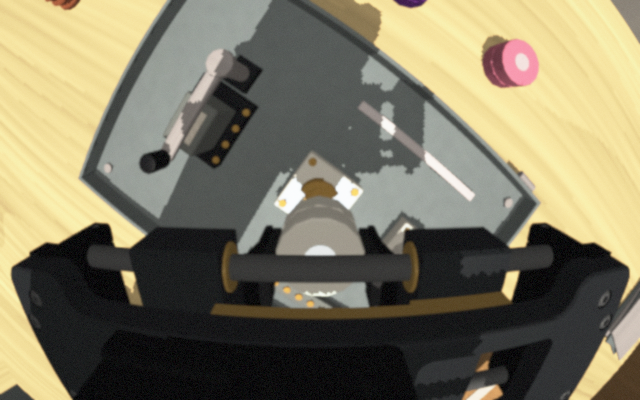

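View pics/s3.png

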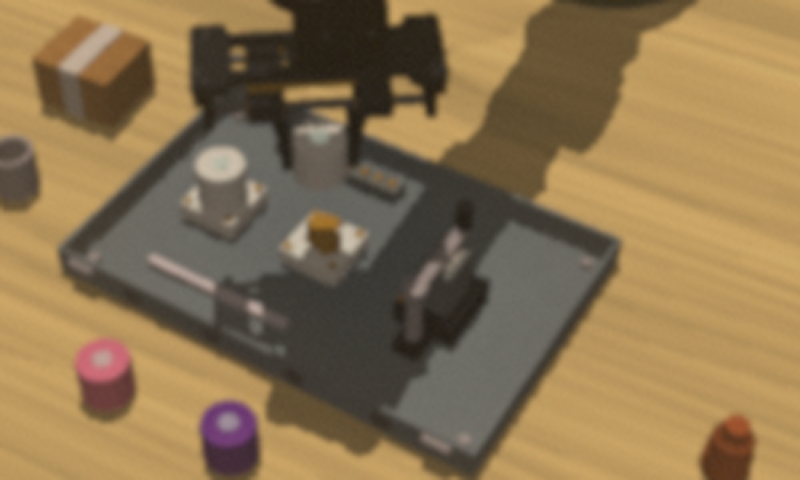

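```bash
python3 -c "
from h import *
print(env.sense()['grip_width']);env.hand_in()"
```

```text
0.043058086074116944
the job is handed in; nothing more can be done
```

The job is done and handed in at about 26 s of the 67 s allowed. No verdict was reported.

- **Relay:** It is seated in the socket. The first insertion caught on the socket's −x rim at about 12 N. I backed off, shifted it about 3 mm, and it then went in. Wrist depth put its top at about 65.5–66.5 mm (65 mm when fully home). In the same picture its centre was about 1.5 mm from the socket's, within the 6 mm limit.
- **Lever:** I gripped the knob and swung it shut. The gripper's position at the end put it at about 0.02 rad, and the pictures show it lying across the relay.
- **Cap next to the socket:** Counter-clockwise from above it met a hard stop, with 0.64 N m at the wrist. Clockwise it turned freely for about 72° of hand turn, so its thread is left-handed. Side force built up to about 11 N during the turn. I eased that off, and the cap then lifted without resistance.
- **At hand-in:** The cap was in the gripper at 43 mm opening, lifted about 81 mm, and the wrist force was about 1 N or less. The last pictures show the bare brass stub, the other cap on its holder, and the carton, insulator and coupling standing upright. I did not measure how far those three may have moved.

The readings that disagreed were the top and wrist cameras, by 2–3 mm. I used the wrist camera for the relay insertion and all later moves.

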